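Turn the half-coated biscuit over onto the oak board with the turner

TASK

With the steel turner, turn the biscuit that lies chocolate side down on the dark slate slab over the step, so that it ends lying flat on the raised oak board, chocolate side up: slide the blade well under it against the step, keeping the tip edge pressed lightly but surely on the slate all the way so that no chocolate is left behind, then flip it over the step. Use the turner alone, never touching the biscuit with the gripper, press nowhere hard, do not toss the biscuit, and leave the finished biscuit and the other things alone. Then put the turner down, standing on its blade on the bare worktop.

Things in the scene. Friction and masses are not known exactly. Their poses are not given: they have to be found in the camera images.
- finishing_board: fixed, two levels. Origin on the worktop under the middle of the step; z up. +x points (roughly to the robot's left) from the low dark slate slab (x -200 to 0 mm, 200 wide in y) to the raised brown oak board (x 0 to 260, 220 wide, top 19 mm above the worktop). The slate's bedding varies: its level top is 6.5 to 12.5 mm above the worktop, unmeasured, to be felt; the upright step is at x = 0.
- biscuit: the biscuit to turn: rigid round disc 90 mm across, 11 mm thick, rims bevelled 3 mm, about 70 g. Origin at its centre. +z comes out of the light brown baked face (up at the start), -z out of the dark chocolate face. Starts flat on the slab, its rim 20 to 50 mm short of the step.
- done_biscuit: a like biscuit, already chocolate side up, on the far part of the oak board (centre some 190 to 210 mm past the step); leave it alone. Origin at its centre.
- turner: steel turner with black handle, 160 g, loose, standing on its blade. Origin: centre of blade underside, z up. Blade 85 mm long in x (tip edge x +42.5, heel -42.5), 75 mm wide in y, 2 mm thick, stiff. From the heel, neck and square handle (20 x 20 mm, flat sides face +-y) rise to -x at 50 degrees to the blade; black part from (x -65, z 29) to (x -120, z 94). Let go on a level surface, it stands.
- turner_grip (a point): point on the middle line of the turner's black handle, 26 mm short of its upper end, at (x -97, y 0, z 67 mm) in the turner's axes; axes as the turner's. Grip there across y (20 mm wide).
- spice_jar: spice jar, 43 mm across, 100 mm high, bystander. Origin at the centre of its underside.
- sugar_tin: round food tin, 75 mm across, 58 mm high, bystander. Origin at the centre of its underside.
- turner_tip (a point): middle of the turner's tip edge, on the underside of the blade (x +42.5, y 0, z 0 mm in the turner's axes); axes as the turner's.

How it is judged (in metres and radians):
On the way, in this order (a step that is already met when the one before it is completed fails the run):
1. the blade's tip edge is at least about 30 mm under the biscuit at the step while it is kept pressed on the slate (x of each of turner_tip, biscuit in the frame of finishing_board above -0.06 m and angle between biscuit's own z axis and vertical below 0.35 rad and contact force between turner and biscuit above 0.05 N and contact force between turner and finishing_board above 2 N), for 0.1 s.
2. the biscuit is tipped up by the turner (angle between biscuit's own z axis and vertical above 0.35 rad and contact force between turner and biscuit above 0.05 N), for 0.02 s.
At the end, for the whole second after the job is handed in: The biscuit lies flat (within 0.09 rad) on the oak board, chocolate side up, its centre at least 15 mm past the step, at rest; the turner stands on its blade on the worktop itself (within 0.1 rad of level, underside within 4 mm of the worktop), let go and at rest (angle between biscuit's own z axis and vertical above 3.05 rad and x of biscuit in the frame of finishing_board between 0.015 and 0.2 m and z of biscuit in the frame of finishing_board between 0.022 and 0.028 m and linear speed of each of biscuit, turner below 0.02 m/s and angle between turner's own z axis and vertical below 0.1 rad and height (world z) of turner below 0.004 m); the robot touches nothing.
It fails at once if the gripper or arm touches the biscuit (contact force between any of the fingers, the arm and biscuit above 0.3 N).
It fails at once if the biscuit is crushed: pressed against slab, step or oak board with more than 20 N (contact force between biscuit and finishing_board above 20 N).
It fails at once if the turner presses on the slab or board with more than 12 N (contact force between turner and finishing_board above 12 N).
It fails at once if the biscuit is tossed or lifted high: its centre more than 120 mm above the worktop (height (world z) of biscuit above 0.12 m).
It fails at once if the finished biscuit is shifted by more than 15 mm or turned over, or the spice jar or tin is moved by more than 20 mm (distance of any of done_biscuit, spice_jar, sugar_tin from where it was at the start of the episode above 0.015 m or angle between done_biscuit's own z axis and vertical below 2.6 rad).
It also fails if it takes over 72 s, if anything falls off the work surface, if the arm or the gripper's body presses on something with over 40 N, if the wrist force passes 120 N, or if a joint passes its speed limit or range.

ROBOT

A 6-joint arm with a two-finger parallel gripper is mounted at the origin on the work surface; the furniture and walls round the work are solid. World frame = base frame: x ahead of the robot, y to its left, z up, the work surface at z = 0. Lengths are in m, angles in degrees, forces in N, time in s.
With the tool pointing down it reaches from about 0.3 to 0.75 m from the base axis. Payload 8.5 kg.
Tool frame: the origin (TCP) lies midway between the tips of the shut fingers; the grasp point (between the pads) lies behind it (grasp_offset is the z of the grasp point in the tool frame, in m); z points along the fingers, y is the direction in which the jaws open and shut (so a half turn about z gives the same grasp; the last joint's range is limited). The gripper opens to 85 mm and grips with 20 to 120 N. Pads are 22 mm wide; open, the fingers measure 114 mm over their backs; the gripper's body (76 mm by 85 mm) begins 54 mm behind the grasp point. The pads swing forward as they close: fully open they stand 13 mm farther back than shut.
Start: joints at [63.696, 21.807, 74.336, -0, 83.858, -12.336], TCP at [0.133, 0.534, 0.231] pointing down, gripper open.
Joint ranges: [-178.18, 178.18], [-50.72, 133.34], [12.68, 142.11], [-81.47, 261.47], [9.98, 163.14], [-165.26, 165.26]. Speed limits (degrees/s): [136.94, 136.94, 180, 180, 180, 180].

INTERFACE

Orientations are given as a 3x3 rotation matrix whose columns are the frame's x, y, z axes.
In Python, from rig import * gives the robot as it stands.
- The arm moves only by the shell command python3 -m pendant 'ROWS' [FORCE]. ROWS is JSON, one flat list of numbers, 7 for each row, row after row: the finger opening in mm, from 0 to 85.4, then the shift along the tool's x, y, z in units of 50 mm (1.0 is 50 mm), then the turn, a rotation vector about the tool's x, y, z in units of 8 degrees (1.0 is 8 degrees). In form: [hand, dx, dy, dz, wx, wy, wz, hand, dx, dy, dz, wx, wy, wz, ...]. A call has 1 to 12 rows; each row shifts and turns the commanded pose from where the row before left it, along the tool's axes as they then stand; what a row does not reach is not made up. A row lasts 1/10 s, in which the tool goes at most 50 mm and 8.59 degrees, less where a joint would pass 70% of its speed; a pose out of reach is approached as far as the arm can. A call is refused whole if a number of a shift passes 1 or a number of a turn 1, either way. A call with a gripper value outside its range is refused whole. The fingers move at their own pace and stop on an object; FORCE is the grip in N (left out, the last holds). Time passes only in rows, so rows that do not move let the fingers close. It gives the time, the measured TCP pose, the force and the opening at its end, in the units of the state.
- observe(): the state, without advancing time (a new reading comes with each control period).
- get_image(name): name is "side" or "top" or "wrist"; returns a dict with "frame" (384x512x3 uint8, red, green, blue), "depth" (384x512 float32, m along the optical axis (not along the pixel's ray), 0 where there is no reading), "K" (3x3 intrinsics, pixels), "rvec" (rotation vector, rad) and "tvec" (3), from world to camera coordinates, as OpenCV has them. Camera axes: x right, y down, z forward; pixel columns grow to the right and rows downward; lengths in m; the calibration is good to about 2 mm. A picture is of the moment at which its call begins.
- close_job(): hands the job in, once; it reports no verdict.
The state is a dict: "time_s": time; "q": joint angles; "qvel": joint speeds; "joint_efforts": joint torques, N m; "position": TCP position; "tool_rot": TCP orientation; "ft_force": force on the tool from outside, world axes, zero at the start; "wrist_torque": the same for the moment, N m; "grip_width": finger opening in m.
Only numpy, scipy, OpenCV 4.12 (cv2) and the standard library are available. Lean on these libraries where they do the work, as an engineer would, in place of code of your own. Each camera call takes 0.05 s, during which the arm holds its last target.

## Working session

There is one attempt and no reset: what is moved stays moved. The work goes in short steps, Python scripts to look and compute and a shell command to move; the robot and the scene stay as the last step left them, time stands still between calls to the robot, and variables do not carry over. Pictures are saved under pics/ and viewed, and the job is handed in when it is done.

```bash
ls; mkdir -p pics
python3 - <<'E'
from rig import *
import cv2,numpy as np
s=observe();print(s)
for n in("side","top","wrist"):
    d=get_image(n);cv2.imwrite(f"pics/{n}0.png",d["frame"][:,:,::-1]);np.savez(f"pics/{n}0.npz",**d)
    print(n,d["K"].tolist(),d["rvec"],d["tvec"])
E
```

```text
pics
{'time_s': 0.0, 'q': array([ 6.36946877e+01,  2.18416979e+01,  7.43850509e+01,  1.49027209e-03,
        8.38591707e+01, -1.23373132e+01]), 'qvel': array([-0.0381089 ,  0.07659908,  0.02056471, -0.06893007, -0.07191937,
       -0.07946835]), 'joint_efforts': array([-4.24056361e-04, -4.48463809e+01, -2.31268376e+01, -2.96331900e-04,
        4.86017147e-03, -8.28677202e-06]), 'position': array([0.13263428, 0.53346213, 0.2307034 ]), 'tool_rot': array([[-9.70429898e-01,  2.41382145e-01, -6.87726884e-04],
       [ 2.41382877e-01,  9.70429044e-01, -1.33282842e-03],
       [ 3.45669160e-04, -1.45942204e-03, -9.99998875e-01]]), 'ft_force': array([ 0.30248059,  0.08914045, -0.35231169]), 'wrist_torque': array([-0.01674322,  0.04282163,  0.00628694]), 'grip_width': 0.08557618152235079}
side [[415.5010019743708, 0.0, 253.64441007565583], [0.0, 415.5010019743708, 187.5218853592573], [0.0, 0.0, 1.0]] [ 2.01961049 -0.46891651  0.29265314] [-0.5464294   0.16246261  1.06828239]
top [[368.5069208643074, 0.0, 256.33661295842546], [0.0, 368.5069208643074, 193.25709111030943], [0.0, 0.0, 1.0]] [ 2.15584287 -2.16152474  0.15890985] [-0.05001476  0.57934829  1.21143948]
wrist [[334.3974698223143, 0.0, 254.38402387191095], [0.0, 334.3974698223143, 187.82403671209457], [0.0, 0.0, 1.0]] [-2.27424746 -1.77940738 -0.27286833] [-0.54973168 -0.04144912  0.3794671 ]
```

View pics/side0.png

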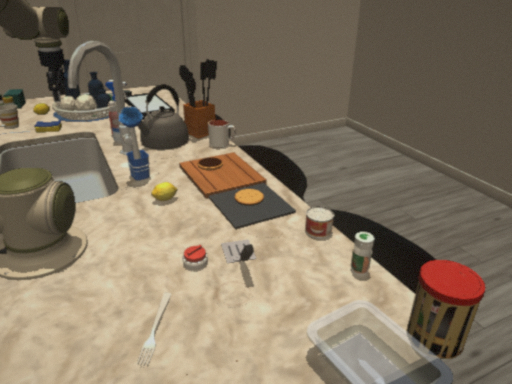

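View pics/top0.png

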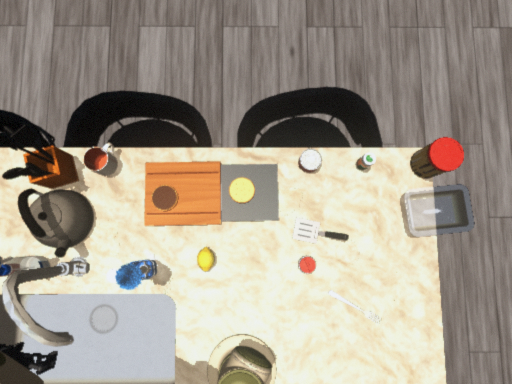

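View pics/wrist0.png

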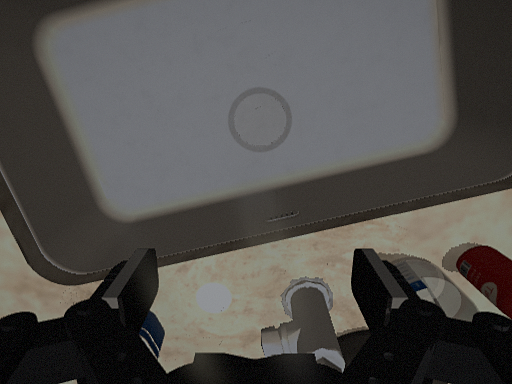

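```bash
cat > h.py <<'E'
import numpy as np,cv2
def ld(n): return dict(np.load(f"pics/{n}.npz"))
def ray(d,u,v,z=None):
    R,_=cv2.Rodrigues(d["rvec"]);t=d["tvec"].reshape(3)
    r=np.linalg.inv(d["K"])@[u,v,1]
    C=-R.T@t; w=R.T@r
    if z is None: s=float(d["depth"][int(round(v)),int(round(u))])
    else: s=(z-C[2])/w[2]
    return C+s*w
def proj(d,P):
    p,_=cv2.projectPoints(np.array(P,float).reshape(-1,3),d["rvec"],d["tvec"],d["K"],None);return p.reshape(-1,2)
def crop(d,x0,y0,x1,y1,k,fn):
    im=d["frame"][y0:y1,x0:x1,::-1];cv2.imwrite(fn,cv2.resize(im,None,fx=k,fy=k,interpolation=cv2.INTER_CUBIC))
E
python3 - <<'E'
from h import *
d=ld("top0");crop(d,140,140,400,290,3,"pics/topc.png");crop(d,280,210,360,285,8,"pics/topt.png")
crop(ld("side0"),170,140,340,300,4,"pics/sidec.png")
for u,v in [(260,210),(242,190),(200,180),(165,197),(300,231),(311,160),(340,237),(368,158)]: print(u,v,ray(d,u,v).round(4))
E
```

```text
260 210 [ 0.5249 -0.0644  0.009 ]
242 190 [ 0.5942 -0.0022  0.0129]
200 180 [0.6291 0.1434 0.0152]
165 197 [0.5683 0.2595 0.0285]
300 231 [ 0.4523 -0.2019  0.0052]
311 160 [ 0.6896 -0.2366  0.0599]
340 237 [ 0.4302 -0.3208  0.0829]
368 158 [ 0.6874 -0.418   0.0988]
```

View pics/topc.png

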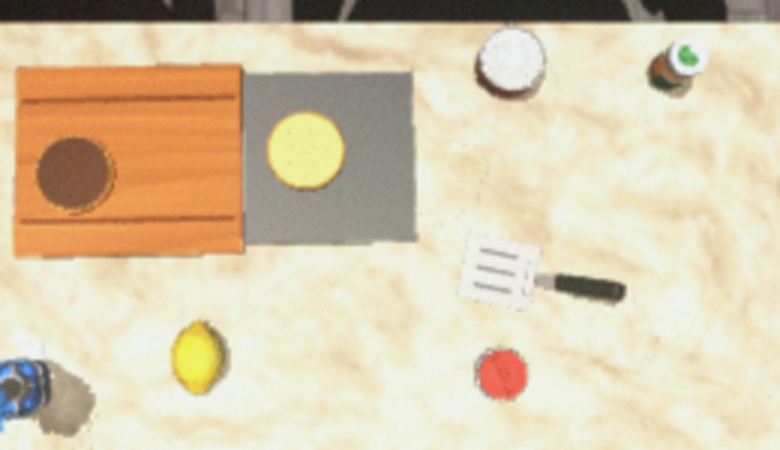

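View pics/topt.png

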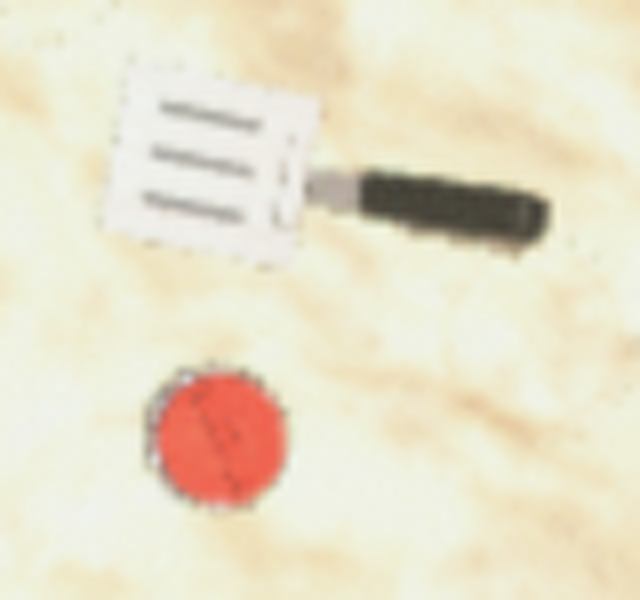

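View pics/sidec.png

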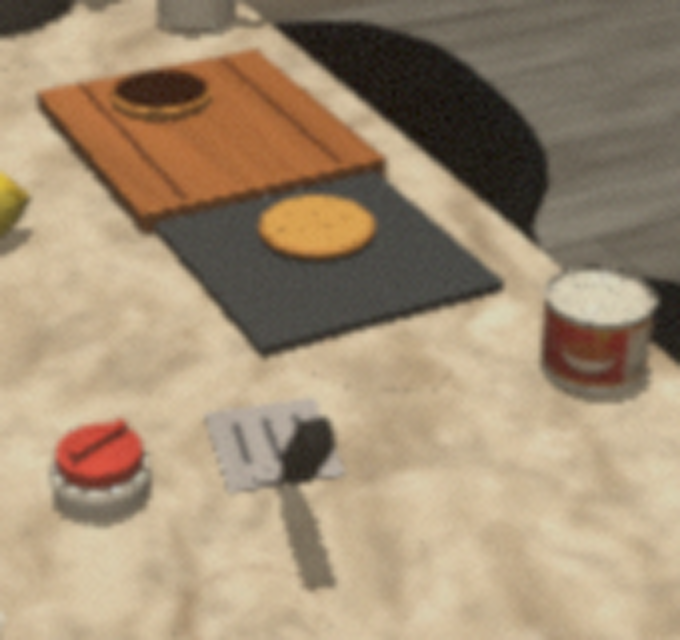

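Run:
```python
from h import *
d=ld("top0")
def P(c,x0,y0,k,z): return ray(d,(c[0]+.5)/k-.5+x0,(c[1]+.5)/k-.5+y0,z)
for n,c,z in [("oakTL",(18,66),.019),("oakTR",(243,65),.019),("oakBR",(243,253),.019),("oakBL",(15,257),.019),("slTR",(412,72),.009),("slBR",(416,241),.009),("bis",(306,150),.02),("bisL",(267,150),.02),("bisR",(345,150),.02),("bisT",(306,112),.02),("bisB",(306,189),.02),("done",(74,173),.03)]:
    print(n,P(c,140,140,3,z).round(4))
B=[P(c,280,210,8,.002) for c in [(131,62),(321,96),(291,268),(104,228)]]
print(np.round(B,4)); m=sum(B)/4; ax=(B[0]+B[3]-B[1]-B[2])/2; ay=(B[0]+B[1]-B[2]-B[3])/2
print(m,np.linalg.norm(ax),np.linalg.norm(ay),np.degrees(np.arctan2(ax[1],ax[0])),np.degrees(np.arctan2(ay[1],ay[0])))
for c in [(540,212),(545,235),(548,195)]: print(P(c,280,210,8,.094))
# side view
s=ld("side0")
def Q(c,z): return ray(s,(c[0]+.5)/4-.5+170,(c[1]+.5)/4-.5+140,z)
for n,c,z in [("oakfarR",(384,163),.019),("oakstepNear",(145,217),.019),("oakTL",(40,97),.019),("oakTR",(259,51),.019),("slR",(501,285),.009),("slnear",(265,350),.009),("bisL",(258,226),.018),("bisR",(376,226),.018),("bisC",(317,226),.018),("blTL",(206,413),.002),("blTR",(314,400),.002),("blBR",(344,470),.002),("blBL",(229,489),.002),("done",(162,92),.028)]: print(n,Q(c,z).round(4))
# depth of tall
D=d["depth"]
ys,xs=np.mgrid[205:262,280:360]
pts=np.array([ray(d,u,v) for u,v in zip(xs.ravel(),ys.ravel())])
sel=pts[(pts[:,2]>.025)&(pts[:,1]<-.22)]
print(len(sel)); 
if len(sel)>5:
  c=sel.mean(0);_,S,V=np.linalg.svd(sel-c);print(c,S,V[0],sel.min(0),sel.max(0))
```

```text
oakTL [0.6933 0.3323 0.019 ]
oakTR [0.6943 0.0721 0.019 ]
oakBR [0.4765 0.07   0.019 ]
oakBL [0.4727 0.3277 0.019 ]
slTR [ 0.6881 -0.125   0.009 ]
slBR [ 0.4902 -0.1274  0.009 ]
bis [ 0.5943 -0.0013  0.02  ]
bisL [0.5944 0.0435 0.02  ]
bisR [ 0.5943 -0.0461  0.02  ]
bisT [ 0.6387 -0.0012  0.02  ]
bisB [ 0.5493 -0.0013  0.02  ]
done [0.567  0.2614 0.03  ]
[[ 0.4997 -0.1892  0.002 ]
 [ 0.4848 -0.2714  0.002 ]
 [ 0.411  -0.2565  0.002 ]
 [ 0.4283 -0.1762  0.002 ]]
[ 0.45595192 -0.22331535  0.002     ] 0.08281131354463589 0.07394058215489357 78.7547706943545 -10.834445187281302
[ 0.4329796  -0.34096153  0.094     ]
[ 0.42383305 -0.34263593  0.094     ]
[ 0.43973688 -0.34442478  0.094     ]
oakfarR [0.6895 0.07   0.019 ]
oakstepNear [0.4769 0.0685 0.019 ]
oakTL [0.4707 0.3192 0.019 ]
oakTR [0.6917 0.3305 0.019 ]
slR [ 0.6841 -0.1265  0.009 ]
slnear [ 0.4904 -0.1299  0.009 ]
bisL [0.5515 0.0187 0.018 ]
bisR [ 0.6343 -0.021   0.018 ]
bisC [ 0.5929 -0.0011  0.018 ]
blTL [ 0.4285 -0.1719  0.002 ]
blTR [ 0.4994 -0.1897  0.002 ]
blBR [ 0.4834 -0.2664  0.002 ]
blBL [ 0.4106 -0.2523  0.002 ]
done [0.567  0.2637 0.028 ]
180
[ 0.42377212 -0.29884754  0.0652071 ] [0.60874635 0.26117931 0.06654048] [-0.53943598  0.72829827 -0.42259965] [ 0.35165751 -0.346743    0.02500252] [ 0.45103978 -0.22002798  0.10247821]
```

Run:
```python
import rig
print([ (n) for n in dir(rig) if not n.startswith('_')])
for n in dir(rig):
    if not n.startswith('_') and not callable(getattr(rig,n)): print(n,getattr(rig,n))
```

```text
['MotionError', 'close_job', 'get_image', 'grasp_offset', 'observe']
grasp_offset -0.0187
```

Run:
```python
from h import *
d=ld("top0")
for u,v in [(75,268),(40,270),(12,290),(20,330),(60,340),(130,272),(150,268),(205,258),(60,220),(307,264),(20,355),(45,350),(5,270)]: print(u,v,ray(d,u,v).round(3))
D=d["depth"];ys,xs=np.mgrid[0:384:4,0:512:4]
pts=np.array([ray(d,u,v) for u,v in zip(xs.ravel(),ys.ravel())])
s=pts[(pts[:,2]>.12)&(pts[:,0]>-.1)];print(s.round(2).tolist())
```

```text
75 268 [0.336 0.523 0.085]
40 270 [0.342 0.538 0.255]
12 290 [0.307 0.515 0.403]
20 330 [ 0.085  0.852 -0.201]
60 340 [0.184 0.423 0.353]
130 272 [0.334 0.3   0.239]
150 268 [0.331 0.302 0.029]
205 258 [0.364 0.117 0.058]
60 220 [0.485 0.563 0.119]
307 264 [ 0.342 -0.219  0.04 ]
20 355 [0.156 0.504 0.372]
45 350 [ 0.007  0.76  -0.218]
5 270 [0.338 0.671 0.193]
[[0.41, -0.03, 1.28], [0.41, -0.03, 1.28], [0.41, -0.03, 1.28], [0.41, -0.03, 1.28], [0.41, -0.03, 1.28], [0.41, -0.03, 1.28], [0.41, -0.03, 1.28], [0.41, -0.03, 1.28], [0.41, -0.03, 1.28], [0.41, -0.03, 1.28], [0.41, -0.03, 1.28], [0.41, -0.03, 1.28], [0.41, -0.03, 1.28], [0.41, -0.03, 1.28], [0.41, -0.03, 1.28], [0.41, -0.03, 1.28], [0.72, 0.64, 0.3], [0.72, 0.63, 0.3], [0.73, 0.63, 0.28], [0.72, 0.59, 0.31], [0.72, 0.58, 0.31], [0.73, 0.58, 0.29], [0.71, 0.63, 0.3], [0.71, 0.62, 0.3], [0.71, 0.6, 0.31], [0.71, 0.59, 0.31], [0.72, 0.59, 0.29], [0.72, 0.58, 0.28], [0.72, 0.58, 0.27], [0.41, -0.03, 1.28], [0.71, 0.67, 0.26], [0.7, 0.6, 0.32], [0.7, 0.6, 0.3], [0.7, 0.59, 0.3], [0.71, 0.59, 0.28], [0.71, 0.59, 0.27], [0.71, 0.58
[... 12013 characters left out ...]
 0.04, 0.21], [0.05, 0.03, 0.21], [0.05, 0.02, 0.21], [0.05, 0.01, 0.21], [0.05, -0.0, 0.21], [0.05, -0.01, 0.21], [0.05, -0.02, 0.21], [0.05, -0.04, 0.2], [0.05, -0.05, 0.2], [0.04, -0.06, 0.18], [0.04, -0.07, 0.17], [0.03, -0.08, 0.15], [0.15, 0.45, 0.53], [0.15, 0.44, 0.52], [0.15, 0.44, 0.52], [0.15, 0.43, 0.51], [0.15, 0.43, 0.51], [0.15, 0.42, 0.5], [0.14, 0.42, 0.49], [0.14, 0.42, 0.49], [0.14, 0.41, 0.48], [0.14, 0.41, 0.48], [0.13, 0.4, 0.47], [0.04, 0.05, 0.2], [0.04, 0.04, 0.21], [0.04, 0.03, 0.21], [0.04, 0.02, 0.21], [0.04, 0.01, 0.21], [0.04, -0.0, 0.22], [0.41, -0.03, 1.28], [0.04, -0.02, 0.21], [0.04, -0.04, 0.21], [0.04, -0.05, 0.21], [0.04, -0.06, 0.2], [0.03, -0.07, 0.17]]
```

```bash
cat >> h.py <<'E'
def log():
    from rig import observe
    import json
    s=observe()
    with open("log.jsonl","a") as f: f.write(json.dumps({k:np.asarray(v).tolist() for k,v in s.items()})+"\n")
    return s
E
python3 -c "from h import log;log()"
python3 -m pendant '[85,0,0,-0.8,0,0,0, 85,0,0,-0.8,0,0,0, 85,0,0,-0.8,0,0,0, 85,0,0,-0.8,0,0,0, 85,0,0,-0.8,0,0,0, 85,0,0,-0.8,0,0,0, 85,0,0,-0.8,0,0,0]'
python3 -c "from h import log;s=log();print(s['q'])"
```

```text
time_s: 0.85
position: [0.1325, 0.5332, 0.5129]
tool_rot: [[-0.97, 0.241, -0.0], [0.241, 0.97, -0.0], [0.0, -0.0, -1.0]]
ft_force: [0.6, 0.6, 1.5]
grip_width: 0.085
[ 6.36979070e+01  2.18276097e+01  2.90054675e+01  1.49943360e-04
  1.29174713e+02 -1.23369351e+01]
```

```bash
python3 -m pendant '[85,-0.85,-0.64,0,0,0,0, 85,-0.85,-0.64,0,0,0,0, 85,-0.85,-0.64,0,0,0,0, 85,-0.85,-0.64,0,0,0,0, 85,-0.85,-0.64,0,0,0,0, 85,-0.85,-0.64,0,0,0,0, 85,-0.85,-0.64,0,0,0,0, 85,-0.85,-0.64,0,0,0,0]'
python3 -c "from h import log;s=log();print(s['q'])"
python3 -m pendant '[85,-0.3,-0.9,0,0,0,0, 85,-0.3,-0.9,0,0,0,0, 85,-0.3,-0.9,0,0,0,0, 85,-0.3,-0.9,0,0,0,0, 85,-0.3,-0.9,0,0,0,0, 85,-0.3,-0.9,0,0,0,0, 85,-0.3,-0.9,0,0,0,0, 85,-0.3,-0.9,0,0,0,0, 85,-0.3,-0.9,0,0,0,0, 85,-0.3,-0.9,0,0,0,0, 85,-0.3,-0.9,0,0,0,0, 85,0,0,0,0,0,0]'
python3 -c "from h import log;s=log();print(s['q'])"
```

```text
time_s: 1.65
position: [0.3855, 0.2212, 0.5113]
tool_rot: [[-0.97, 0.241, -0.0], [0.241, 0.97, 0.0], [0.0, 0.0, -1.0]]
ft_force: [0.3, 1.4, 0.1]
grip_width: 0.085
[ 1.45209875e+01  8.48546186e+00  4.80564792e+01  4.34491747e-03
  1.23464515e+02 -6.15108400e+01]
time_s: 2.85
position: [0.4257, -0.3024, 0.5077]
tool_rot: [[-0.969, 0.246, -0.005], [0.246, 0.969, 0.004], [0.005, 0.003, -1.0]]
ft_force: [0.0, 0.4, -0.5]
grip_width: 0.0849
[-4.83799398e+01  1.80737885e+01  3.56487908e+01 -3.67370860e-02
  1.26634570e+02 -1.24143357e+02]
```

```bash
python3 -m pendant '[85,0,0,0,0,0,0.98, 85,0,0,0,0,0,0.99, 85,0,0,0,0,0,0.99, 85,0,0,0,0,0,0.99, 85,0,0,0,0,0,0.99, 85,0,0,0,0,0,0.99, 85,0,0,0,0,0,0.99, 85,0,0,0,0,0,0.99, 85,0,0,0,0,0,0.99, 85,0,0,0,0,0,0.99, 85,0,0,0,0,0,0.99, 85,0,0,0,0,0,0]'
python3 -c "from h import log;s=log();print(s['q'])"
python3 -m pendant '[85,0,0,0,0,0.95,0, 85,0,0,0,0,0.95,0, 85,0,0,0,0,0.95,0, 85,0,0,0,0,0.9,0, 85,0,0,0,0,0,0]'
python3 -c "from h import log;s=log();print(s['q'])"
```

```text
time_s: 4.05
position: [0.4254, -0.2967, 0.5114]
tool_rot: [[0.192, 0.981, -0.0], [0.981, -0.192, 0.0], [0.0, -0.0, -1.0]]
ft_force: [-0.8, -0.2, 0.8]
grip_width: 0.0848
[-4.79866359e+01  1.75861350e+01  3.57659545e+01  9.19174671e-04
  1.26655269e+02 -3.69300379e+01]
time_s: 4.55
position: [0.4253, -0.2993, 0.5089]
tool_rot: [[0.166, 0.982, 0.094], [0.847, -0.191, 0.496], [0.505, -0.002, -0.863]]
ft_force: [0.5, -0.1, 0.1]
grip_width: 0.0853
[-58.37038571  24.944089    30.51361557  34.26628247 142.79778848
 -22.99871528]
```

```bash
cat > kin.py <<'E'
import numpy as np,json
from scipy.optimize import least_squares
from scipy.spatial.transform import Rotation as Ro
def Rz(a): return Ro.from_euler('z',a,degrees=True).as_matrix()
def Ry(a): return Ro.from_euler('y',a,degrees=True).as_matrix()
def fk(q,p,s4=1):
    c,h,L2,a3,L3,Lt,a5,c5=p
    T=np.eye(4)
    def m(R,t=(0,0,0)):
        nonlocal T
        A=np.eye(4);A[:3,:3]=R;A[:3,3]=t;T=T@A
    I=np.eye(3)
    m(Rz(q[0]));m(I,(0,c,h));m(Ry(q[1]));m(I,(0,0,L2));m(Ry(q[2]));m(I,(a3,0,L3));m(Rz(s4*q[3]));m(Ry(q[4]));m(I,(a5,c5,0));m(Rz(q[5]));m(I,(0,0,Lt))
    return T
def data(): return [json.loads(l) for l in open("log.jsonl")]
def fit(s4=1):
    D=data()
    f=lambda p: np.concatenate([fk(d["q"],p,s4)[:3,3]-d["position"] for d in D])
    r=least_squares(f,[.1,.3,.35,0.,.4,.25,0,0]);return r
E
python3 - <<'E'
from kin import *
D=data()
for s in(1,-1):
    r=fit(s);print(s,r.x.round(4),np.abs(r.fun).max())
    print([np.abs(fk(d["q"],r.x,s)[:3,:3]-d["tool_rot"]).max().round(3) for d in D])
E
```

```text
1 [ 0.1175  0.1301  0.5371  0.103   0.3508  0.2575 -0.      0.    ] 1.4292387273684426e-09
[np.float64(1.212), np.float64(1.212), np.float64(1.212), np.float64(1.215), np.float64(1.173), np.float64(1.148)]
-1 [ 0.3322 -0.1514  0.4281  0.0809  0.3477 -0.103  -0.0371 -0.2093] 0.047427091943709476
[np.float64(1.212), np.float64(1.212), np.float64(1.212), np.float64(1.216), np.float64(1.173), np.float64(0.721)]
```

```bash
cat >> kin.py <<'E'
P0=[0.1175,0.1301,0.5371,0.1030,0.3508,0.2575,0,0]
def setup():
    global P,RT
    P=fit().x; d=data()[0]
    RT=np.round(fk(d["q"],P)[:3,:3].T@np.array(d["tool_rot"]))
LO=np.array([-178.18,-50.72,12.68,-81.47,9.98,-165.26]);HI=np.array([178.18,133.34,142.11,261.47,163.14,165.26])
def FK(q):
    T=fk(q,P);T[:3,:3]=T[:3,:3]@RT;return T
def IK(pos,R,q0):
    def f(q):
        T=FK(q);return np.r_[(T[:3,3]-pos)*1000,Ro.from_matrix(T[:3,:3].T@R).as_rotvec()*300]
    r=least_squares(f,np.clip(q0,LO+.1,HI-.1),bounds=(LO,HI));return r.x,np.abs(r.fun).max()
E
python3 - <<'E'
import kin;from kin import *
kin.setup();print(kin.P,kin.RT)
D=data()
print([np.abs(FK(d["q"])[:3,:3]-d["tool_rot"]).max().round(4) for d in D])
q0=D[-1]["q"]
# grasp & slide & flip for various phi0. turner x=+y world, y_t=(1,0,0)
def pose(phi,g):  # g grip point world
    a=np.radians(phi); z=np.array([0,np.cos(a),np.sin(a)]); y=np.array([1.,0,0]); x=np.cross(y,z)
    R=np.c_[x,y,z]; return g+0.0187*z,R
for phi0 in(-45,-55,-65,-75):
    q=q0
    print(phi0)
    for th,tipx,tipz in [(5,-.15,.01),(5,-.02,.01),(30,-.02,.015),(50,-.02,.02),(70,-.02,.025),(90,-.015,.03),(100,-.01,.035),(110,0,.04)]:
        t=np.radians(th); v=np.array([-.1395,.067]); # tip->grip (x,z)
        gx=tipx+v[0]*np.cos(t)+v[1]*np.sin(t); gz=tipz-v[0]*np.sin(t)+v[1]*np.cos(t)
        p,R=pose(phi0-th,np.array([.594,.07+gx,gz]))
        q,e=IK(p,R,q); print(th,(round(gx,3),round(gz,3)),q.round(0),round(e,2))
E
```

```text
[ 1.17499997e-01  1.30099996e-01  5.37100004e-01  1.03000001e-01
  3.50799997e-01  2.57500000e-01 -3.79030696e-10  2.90176195e-09] [[ 0. -1.  0.]
 [ 1.  0.  0.]
 [-0.  0.  1.]]
[np.float64(0.0), np.float64(0.0), np.float64(0.0), np.float64(0.0), np.float64(0.0), np.float64(0.0)]
-45
5 (np.float64(-0.283), np.float64(0.089)) [-41.  48.  63.  29.  97. -45.] 0.0
5 (np.float64(-0.153), np.float64(0.089)) [-32.  43.  75.  33.  87. -41.] 0.0
30 (np.float64(-0.107), np.float64(0.143)) [-21.  33.  76.  14.  77. -25.] 0.0
50 (np.float64(-0.058), np.float64(0.17)) [-8. 30. 74. -5. 75. -7.] 0.0
70 (np.float64(-0.005), np.float64(0.179)) [  5.  33.  71. -25.  79.  10.] 0.0
90 (np.float64(0.052), np.float64(0.17)) [ 16.  40.  67. -43.  89.  23.] 0.0
100 (np.float64(0.08), np.float64(0.161)) [ 20.  45.  64. -50.  95.  27.] 0.0
110 (np.float64(0.111), np.float64(0.148)) [ 24.  51.  61. -57. 101.  30.] 0.0
-55
5 (np.float64(-0.283), np.float64(0.089)) [-39.  45.  66.  23.  90. -43.] 0.0
5 (np.float64(-0.153), np.float64(0.089)) [-30.  40.  76.  26.  81. -38.] 0.0
30 (np.float64(-0.107), np.float64(0
[... 993 characters left out ...]
float64(0.111), np.float64(0.148)) [ 26.  57.  60. -73. 110.  31.] 0.0
-75
5 (np.float64(-0.283), np.float64(0.089)) [-34.  40.  71.   9.  75. -36.] 0.0
5 (np.float64(-0.153), np.float64(0.089)) [-23.  36.  78.  10.  70. -27.] 0.0
30 (np.float64(-0.107), np.float64(0.143)) [ -9.  32.  77. -16.  69.  -4.] 0.0
50 (np.float64(-0.058), np.float64(0.17)) [  3.  34.  74. -36.  77.  13.] 0.0
70 (np.float64(-0.005), np.float64(0.179)) [ 13.  40.  71. -53.  88.  25.] 0.0
90 (np.float64(0.052), np.float64(0.17)) [ 21.  50.  66. -67. 101.  31.] 0.0
100 (np.float64(0.08), np.float64(0.161)) [ 24.  55.  63. -74. 108.  32.] 0.0
110 (np.float64(0.111), np.float64(0.148)) [ 26.  61.  60. -81. 115.  31.] 0.0
```

```bash
cat >> h.py <<'E'
def to(target,R=None):
    from rig import observe
    s=observe();d=s["tool_rot"].T@(np.array(target)-s["position"])
    print("shift units",(d/.05).round(3), end=" ")
    if R is not None:
        from scipy.spatial.transform import Rotation as Ro
        print("turn units",(np.degrees(Ro.from_matrix(s["tool_rot"].T@R).as_rotvec())/8).round(3))
    else: print()
E
python3 -c "
from h import *;to((.430,-.357,.137))"
```

```text
shift units [-4.717  0.33   5.857]
```

```bash
python3 -m pendant '[85,-0.6,0.04,0.72,0,0,0, 85,-0.6,0.04,0.72,0,0,0, 85,-0.6,0.04,0.72,0,0,0, 85,-0.6,0.04,0.72,0,0,0, 85,-0.6,0.04,0.72,0,0,0, 85,-0.6,0.04,0.72,0,0,0, 85,-0.6,0.04,0.72,0,0,0, 85,-0.5,0.04,0.72,0,0,0, 85,0,0,0,0,0,0]'
python3 - <<'E'
from h import *;from rig import *
log()
d=get_image("wrist");np.savez("pics/w1.npz",**d);cv2.imwrite("pics/w1.png",d["frame"][:,:,::-1])
d=get_image("side");np.savez("pics/s1.npz",**d);crop(d,170,60,370,300,3,"pics/s1.png")
to((.4393,-.3077,.0509))
E
```

```text
time_s: 5.45
position: [0.4286, -0.357, 0.1405]
tool_rot: [[0.163, 0.983, 0.088], [0.849, -0.185, 0.495], [0.502, -0.006, -0.865]]
ft_force: [0.9, 0.6, 1.0]
grip_width: 0.0852
shift units [-0.048 -0.011  2.164]
```

View pics/w1.png

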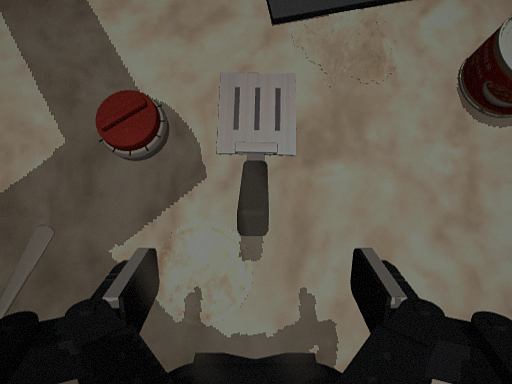

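View pics/s1.png

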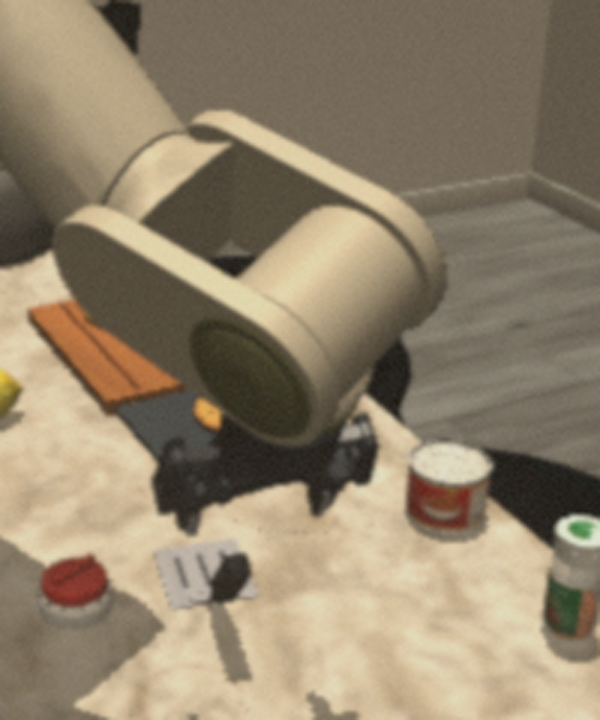

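Run:
```python
from h import *
d=ld("w1")
B=[ray(d,u,v,.002) for u,v in [(220,73),(296,73),(296,154),(217,153)]]
m=sum(B)/4;ax=(B[0]+B[1]-B[2]-B[3])/2
print(m,np.linalg.norm(ax),np.degrees(np.arctan2(ax[1],ax[0])))
print(ray(d,253,208,.085),ray(d,253,231,.09))
```

```text
[ 0.45795596 -0.22221838  0.002     ] 0.08437596716493918 78.25148503757217
[ 0.43487945 -0.32741558  0.085     ] [ 0.43206672 -0.34271009  0.09      ]
```

```bash
python3 -m pendant '[85,0,0.01,0.55,0,0,0, 85,-0.02,0.01,0.55,0,0,0, 85,-0.02,0,0.55,0,0,0, 85,0,0,0.5,0,0,0, 85,0,0,0,0,0,0]'
python3 - <<'E'
from h import *;from rig import *
s=log()
d=get_image("wrist");np.savez("pics/w2.npz",**d);cv2.imwrite("pics/w2.png",d["frame"][:,:,::-1])
to((.4402,-.3081,.0509))
E
```

```text
time_s: 6.05
position: [0.441, -0.3065, 0.0512]
tool_rot: [[0.162, 0.982, 0.094], [0.851, -0.187, 0.49], [0.499, 0.0, -0.866]]
ft_force: [-0.4, 0.0, 0.4]
grip_width: 0.0848
shift units [-0.019 -0.022  0.022]
```

View pics/w2.png

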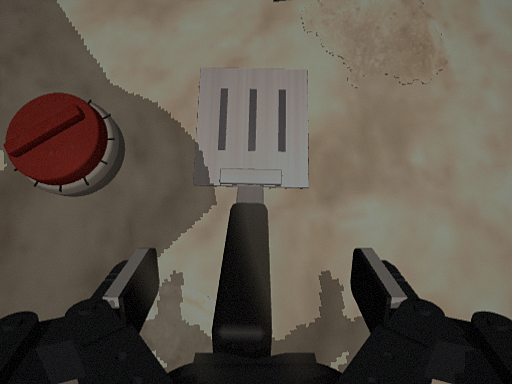

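Run:
```python
from h import *
d=ld("w2")
B=[ray(d,u,v,.002) for u,v in [(200,68),(308,68),(308,187),(194,186)]]
m=sum(B)/4;ax=(B[0]+B[1]-B[2]-B[3])/2
print(m,np.linalg.norm(ax),np.degrees(np.arctan2(ax[1],ax[0])))
D=d["depth"]
for v in (215,240,265,290,315,330,345):
    row=D[v,200:290]; idx=np.where((row>0)&(row<np.nanmedian(D[v,170:330][D[v,170:330]>0])*1.0))[0]
    p=ray(d,200+idx.mean(),v) if len(idx) else None
    fr=d["frame"][v,190:300].sum(1); k=np.where(fr<110)[0]
    print(v,190+k.min(),190+k.max(),ray(d,190+(k.min()+k.max())/2,v).round(4))
```

```text
[ 0.45775611 -0.22237768  0.002     ] 0.08547119278885702 77.9595708618354
215 230 239 [ 0.4366 -0.2873  0.0485]
240 226 245 [ 0.4356 -0.3006  0.0646]
265 222 255 [ 0.4356 -0.3114  0.0773]
290 218 269 [ 0.4363 -0.3204  0.0873]
315 214 270 [ 0.4348 -0.3276  0.0958]
330 212 271 [ 0.434  -0.3315  0.0995]
345 213 270 [ 0.4331 -0.3363  0.0973]
```

```bash
python3 -m pendant '[85,0,-0.04,0.02,0,0,0, 15,0,0,0,0,0,0, 15,0,0,0,0,0,0, 15,0,0,0,0,0,0, 15,0,0,0,0,0,0, 15,0,0,0,0,0,0, 15,0,0,0,0,0,0, 15,0,0,0,0,0,0]' 110
python3 - <<'E'
from h import *;from rig import *
s=log();print(s["ft_force"],s["wrist_torque"])
d=get_image("wrist");np.savez("pics/w3.npz",**d);cv2.imwrite("pics/w3.png",d["frame"][:,:,::-1])
E
```

```text
time_s: 6.9
position: [0.4388, -0.307, 0.0497]
tool_rot: [[0.165, 0.982, 0.096], [0.85, -0.191, 0.49], [0.5, 0.0, -0.866]]
ft_force: [-0.4, -1.6, 5.2]
grip_width: 0.0189
[-0.37681171 -1.61940952  5.17543278] [-0.01114382  0.12548139  0.0774996 ]
```

View pics/w3.png

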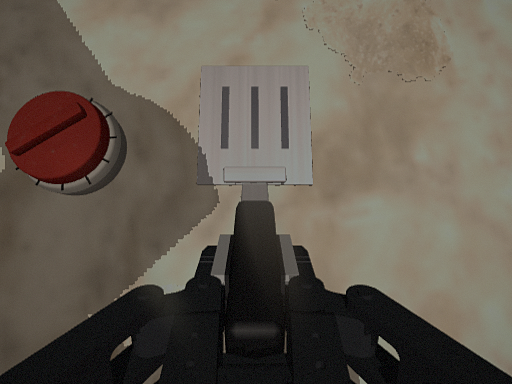

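Run:
```python
from h import *
d=ld("w3")
B=[ray(d,u,v,.002) for u,v in [(201.5,66.5),(310,66.5),(312,185),(197,184.5)]]
print(np.round(B,4))
m=sum(B)/4;ax=(B[0]+B[1]-B[2]-B[3])/2
print(m,np.linalg.norm(ax),np.degrees(np.arctan2(ax[1],ax[0])))
s=[__import__('json').loads(l) for l in open('log.jsonl')][-1]
R=np.array(s["tool_rot"]);p=np.array(s["position"])
print("tool x yaw",np.degrees(np.arctan2(R[1,0],R[0,0])), "g",p-.0187*R[:,2])
m[2]=0
xt=np.array([R[0,0],R[1,0],0]);xt/=np.linalg.norm(xt)
print("origin in tool",R.T@(m-p),"tip", R.T@(m+.0425*xt-p))
```

```text
[[ 0.429  -0.1739  0.002 ]
 [ 0.5035 -0.1883  0.002 ]
 [ 0.4856 -0.2715  0.002 ]
 [ 0.4129 -0.2571  0.002 ]]
[ 0.45773079 -0.22268949  0.002     ] 0.08489210267487517 78.43037173004576
tool x yaw 79.00314022274982 g [ 0.43703107 -0.31621374  0.06590907]
origin in tool [0.05000786 0.00244134 0.08624057] tip [0.08682116 0.00243365 0.10747804]
```

```bash
python3 -m pendant '[15,0.08,0,-0.14,0,0,0, 15,0.3,0,-0.5,0,0,0, 15,0.4,0,-0.7,0,0,0, 15,0.2,0,-0.34,0,0,0, 15,0,0,0,0,0,0, 15,0,0,0,0,0,0]'
cat >> h.py <<'E'
YAW=np.radians(90.7)
XB=np.array([np.cos(YAW),np.sin(YAW),0]);YB=np.array([-XB[1],XB[0],0]);O=np.array([.5854,.071,0])
G=np.array([.0958+.0425,-.0659]) # grip->tip in turner x,z
LINE=None
def toolpose(tipx,tipz,th,w=.594,lat=None):
    """tip at board x tipx, height tipz, heel-up angle th (deg); returns TCP pos,R"""
    phi=np.radians(-60-th);t=np.radians(th)
    z=np.cos(phi)*XB+np.array([0,0,np.sin(phi)]); y=-YB; x=np.cross(y,z);R=np.c_[x,y,z]
    yl=(np.array([.594,-.0015,0])-O)@YB if lat is None else lat
    tip=O+tipx*XB+yl*YB; tip[2]=tipz
    d=G[0]*(np.cos(t)*XB-np.sin(t)*np.array([0,0,1]))+G[1]*(np.sin(t)*XB+np.cos(t)*np.array([0,0,1]))
    g=tip-d
    return g+.0187*z,R
def tipnow(s=None):
    from rig import observe
    s=s or observe();R=np.array(s["tool_rot"]);p=np.array(s["position"])
    c,sn=np.cos(np.radians(60)),np.sin(np.radians(60))
    xt=c*R[:,2]+sn*R[:,0]; zt=-sn*R[:,2]+c*R[:,0]
    tip=p-.0187*R[:,2]+G[0]*xt+G[1]*zt
    return np.r_[(tip-O)@XB,(tip-O)@YB,tip[2]],np.degrees(np.arctan2(-xt[2],xt@XB)),np.degrees(np.arctan2(xt@YB,xt@XB))
E
python3 - <<'E'
from h import *;from rig import *
s=log();print(s["ft_force"],s["wrist_torque"]);print(tipnow())
p,R=toolpose(-.15,.06,8);print(p);to(p,R)
E
```

```text
time_s: 7.55
position: [0.4387, -0.3061, 0.1461]
tool_rot: [[0.166, 0.982, 0.095], [0.85, -0.191, 0.491], [0.5, -0.001, -0.866]]
ft_force: [0.0, -0.5, -2.3]
grip_width: 0.0192
[ 0.03945448 -0.49762702 -2.33781523] [-0.50744785  0.09330876  0.04948874]
(array([-0.24896518,  0.12518474,  0.09641917]), np.float64(-0.010583696904516424), np.float64(-11.704340383007684))
[ 0.59642114 -0.19966298  0.12716797]
shift units [2.142 2.691 1.672] turn units [ 0.638 -0.998 -1.318]
```

```bash
python3 -m pendant '[15,0.54,0.67,0.42,0,0,0, 15,0.54,0.67,0.42,0,0,0, 15,0.54,0.67,0.42,0,0,0, 15,0.54,0.67,0.42,0,0,0, 15,0,0,0,0.16,-0.25,-0.33, 15,0,0,0,0.16,-0.25,-0.33, 15,0,0,0,0.16,-0.25,-0.33, 15,0,0,0,0.16,-0.25,-0.33, 15,0,0,0,0,0,0, 15,0,0,0,0,0,0]'
python3 - <<'E'
from h import *;from rig import *
s=log();print(s["ft_force"],s["wrist_torque"]);print(tipnow())
p,R=toolpose(-.15,.022,8);print(p);to(p,R)
for n in("wrist","side","top"):
    d=get_image(n);np.savez(f"pics/{n}4.npz",**d);cv2.imwrite(f"pics/{n}4.png",d["frame"][:,:,::-1])
crop(ld("side4"),150,100,360,280,4,"pics/s4.png")
E
```

```text
time_s: 8.55
position: [0.5959, -0.1986, 0.1266]
tool_rot: [[-0.01, 1.0, -0.006], [0.927, 0.011, 0.376], [0.376, -0.002, -0.927]]
ft_force: [-0.1, -0.3, -0.9]
grip_width: 0.0191
[-0.12481478 -0.28046639 -0.94333387] [-0.3981901  -0.00759891  0.02838627]
(array([-0.1487883 , -0.00724622,  0.0596317 ]), np.float64(7.904026385506745), np.float64(-0.03191378748760179))
[ 0.59642114 -0.19966298  0.08916797]
shift units [-0.302  0.01   0.685] turn units [-0.008 -0.012 -0.009]
```

View pics/wrist4.png

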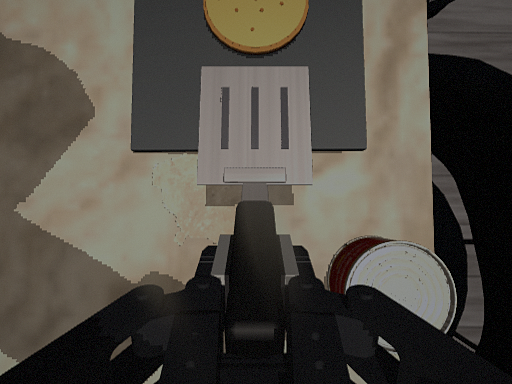

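View pics/s4.png

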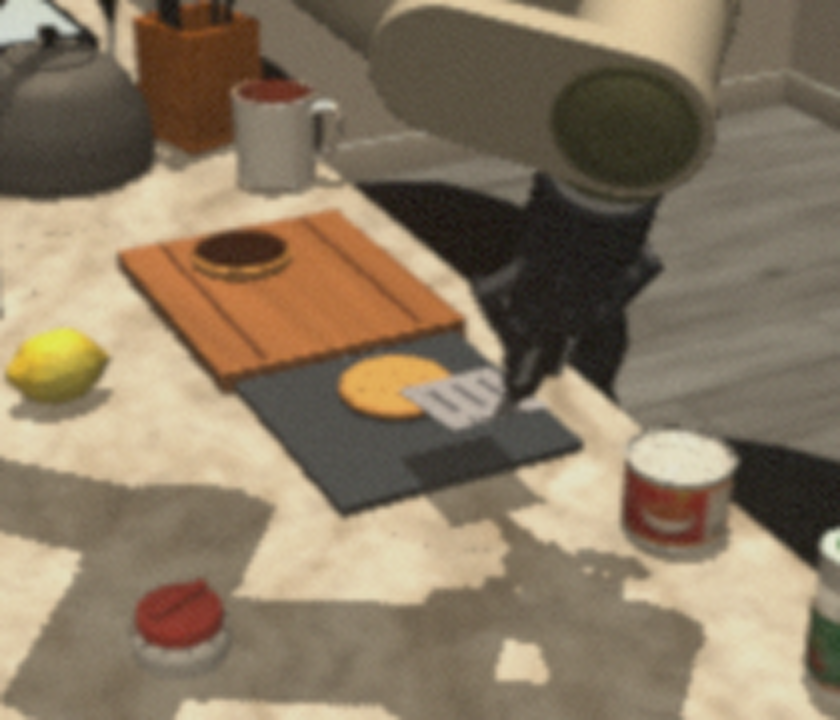

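```bash
python3 -m pendant '[15,-0.15,0,0.35,0,0,0, 15,-0.16,0,0.37,0,0,0, 15,-0.02,0,0.07,0,0,0, 15,0,0,0,0,0,0]'
cat >> h.py <<'E'
def ft(n=6):
    from rig import observe,get_image
    F=[];M=[]
    for i in range(n):
        s=observe();F.append(s["ft_force"]);M.append(s["wrist_torque"]);get_image("wrist")
    return np.mean(F,0).round(2),np.std(F,0).round(2),np.mean(M,0).round(3)
E
python3 - <<'E'
from h import *;from rig import *
print(tipnow());print(ft());print(tipnow())
d=ld("top0")["depth"]
t=ld("top0")
def med(u0,v0,u1,v1): return np.median([ray(t,u,v)[2] for u in range(u0,u1) for v in range(v0,v1)])
print("slate",med(225,206,275,216),"table below",med(225,222,275,235),"oak",med(170,206,215,216),"tb",med(170,230,190,240),med(285,180,292,215))
E
```

```text
time_s: 9.1
position: [0.5961, -0.1995, 0.0848]
tool_rot: [[-0.011, 1.0, -0.005], [0.927, 0.012, 0.375], [0.375, -0.001, -0.927]]
ft_force: [-0.3, 0.3, -1.8]
grip_width: 0.0189
(array([-0.14980275, -0.00737227,  0.01770064]), np.float64(7.968025206106892), np.float64(-0.016774042796684936))
(array([-0.2 , -0.13, -1.57]), array([0.22, 0.48, 0.43]), array([-0.361, -0.026, -0.001]))
(array([-0.15005076, -0.00789319,  0.01857284]), np.float64(8.074240050700894), np.float64(0.004721926224681525))
slate 0.008854732175348046 table below -0.0004723637153786209 oak 0.018754802037679985 tb -0.000961747129078927 0.00020644630228905392
```

```bash
python3 -m pendant '[15,-0.022,0,0.055,0,0,0, 15,-0.022,0,0.055,0,0,0, 15,0,0,0,0,0,0]' | grep -E "ft|pos"
python3 -c "
from h import *
print(tipnow());print(ft(4))"
python3 -m pendant '[15,-0.0075,0,0.0185,0,0,0, 15,0,0,0,0,0,0]'| grep -E "ft|pos"
python3 -c "
from h import *
print(tipnow());print(ft(4))"
```

```text
position: [0.5961, -0.1993, 0.0787]
ft_force: [-1.3, -0.7, -1.3]
(array([-0.14960185, -0.00733261,  0.01151702]), np.float64(7.995960640649041), np.float64(0.022521830981881003))
(array([-0.19,  0.06, -1.45]), array([0.71, 0.5 , 0.52]), array([-0.386,  0.004, -0.001]))
position: [0.5963, -0.1994, 0.0781]
ft_force: [0.3, 0.6, -1.3]
(array([-0.14981509, -0.007556  ,  0.01089326]), np.float64(8.026492410312535), np.float64(0.01556475288102717))
(array([-0.24, -0.12, -1.4 ]), array([0.74, 0.55, 0.15]), array([-0.393, -0.006,  0.005]))
```

```bash
python3 -m pendant '[15,-0.0075,0,0.0185,0,0,0, 15,0,0,0,0,0,0]'| grep -E "ft|pos"
python3 -c "
from h import *
print(tipnow());print(ft(4))"
```

```text
position: [0.5963, -0.1994, 0.0771]
ft_force: [0.1, 0.7, -0.7]
(array([-0.14979178, -0.00754698,  0.00985947]), np.float64(8.024284835003453), np.float64(0.0159658691817811))
(array([ 0.4 , -0.03, -1.1 ]), array([0.5 , 0.44, 0.37]), array([-0.352, -0.004,  0.012]))
```

```bash
for i in 1 2; do
python3 -m pendant '[15,-0.0038,0,0.0093,0,0,0, 15,0,0,0,0,0,0]'| grep -E "ft|pos"
python3 -c "
from h import *
print(tipnow());print(ft(4))"
done
```

```text
position: [0.5963, -0.1994, 0.0767]
ft_force: [1.1, -0.4, -1.3]
(array([-0.14980709, -0.00758185,  0.00942883]), np.float64(8.02750565650683), np.float64(0.016023029393063222))
(array([-0.12, -0.13, -1.17]), array([0.79, 0.18, 0.59]), array([-0.336, -0.029,  0.002]))
position: [0.5964, -0.1995, 0.0764]
ft_force: [0.0, 0.2, -0.8]
(array([-0.1499031 , -0.00768765,  0.00917144]), np.float64(8.030876359793085), np.float64(0.007934803545542586))
(array([ 0.14, -0.85, -0.44]), array([0.37, 0.63, 0.29]), array([-0.22 ,  0.046,  0.011]))
```

```bash
for i in 1 2; do
python3 -m pendant '[15,-0.0038,0,0.0093,0,0,0, 15,0,0,0,0,0,0]'| grep -E "ft|pos"
python3 -c "
from h import *
print(tipnow());print(ft(4))"
done
```

```text
position: [0.5964, -0.1997, 0.076]
ft_force: [0.2, -2.0, 2.7]
(array([-0.15008781, -0.00774943,  0.00877235]), np.float64(8.046354392813946), np.float64(0.0012412707187088867))
(array([-0.13, -2.66,  2.96]), array([0.43, 0.7 , 0.32]), array([-0.06 ,  0.109,  0.101]))
position: [0.5965, -0.1997, 0.0756]
ft_force: [-1.4, -4.4, 5.4]
(array([-0.15013089, -0.00784431,  0.00836056]), np.float64(8.049600950670907), np.float64(-0.003949337880704396))
(array([-0.34, -3.83,  5.39]), array([0.68, 0.56, 0.53]), array([0.106, 0.208, 0.13 ]))
```

```bash
python3 -m pendant '[15,0.002,0,-0.0048,0,0,0, 15,0.056,0,0.0225,0,0,0, 15,0.056,0,0.0225,0,0,0, 15,0.056,0,0.0225,0,0,0, 15,0.056,0,0.0225,0,0,0, 15,0,0,0,0,0,0]'| grep -E "ft|pos"
python3 -c "
from h import *
print(tipnow());print(ft(4))"
```

```text
position: [0.5964, -0.187, 0.0757]
ft_force: [1.2, -1.6, 4.0]
(array([-0.13737043, -0.00788569,  0.00850688]), np.float64(8.025332880379016), np.float64(0.013293525023508512))
(array([ 1.11, -1.09,  3.75]), array([0.19, 0.52, 0.7 ]), array([ 0.349, -0.187, -0.149]))
```

```bash
python3 -m pendant '[15,0.056,0,0.0225,0,0,0, 15,0.056,0,0.0225,0,0,0, 15,0.056,0,0.0225,0,0,0, 15,0.056,0,0.0225,0,0,0, 15,0.056,0,0.0225,0,0,0, 15,0.056,0,0.0225,0,0,0, 15,0.056,0,0.0225,0,0,0]'| grep -E "ft|pos"
python3 - <<'E'
from h import *
from rig import *
print(tipnow());print(ft(3))
d=get_image("wrist");np.savez("pics/w5.npz",**d);cv2.imwrite("pics/w5.png",d["frame"][:,:,::-1])
d=get_image("side");np.savez("pics/s5.npz",**d);crop(d,180,140,330,250,5,"pics/s5.png")
E
```

```text
position: [0.596, -0.1668, 0.0757]
ft_force: [-0.3, -4.5, 5.4]
(array([-0.1172057 , -0.00776295,  0.0083776 ]), np.float64(8.08898676749121), np.float64(-0.012590689585036586))
(array([ 0.51, -3.33,  4.67]), array([0.55, 1.15, 0.52]), array([ 0.122, -0.023,  0.002]))
```

View pics/w5.png

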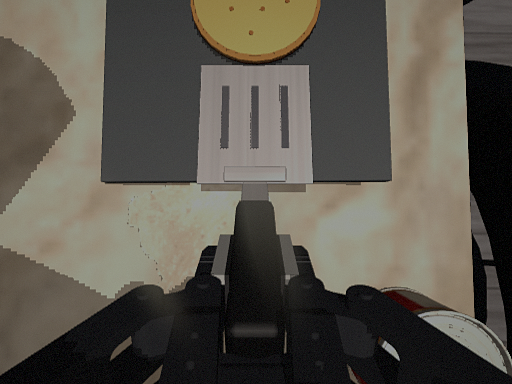

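View pics/s5.png

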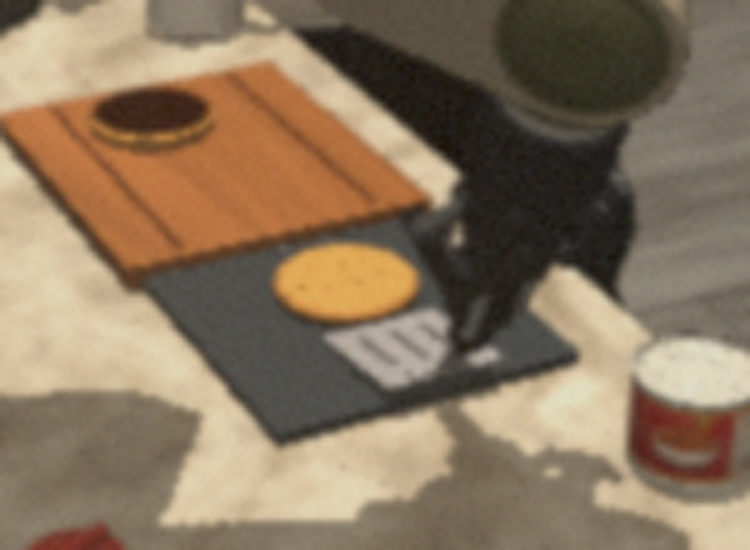

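```bash
python3 -m pendant '[15,0.057,0,0.0195,0,0,0, 15,0.056,0,0.0225,0,0,0, 15,0.056,0,0.0225,0,0,0, 15,0.056,0,0.0225,0,0,0, 15,0.056,0,0.0225,0,0,0, 15,0.056,0,0.0225,0,0,0, 15,0.056,0,0.0225,0,0,0, 15,0.056,0,0.0225,0,0,0]'| grep -E "ft|pos"
python3 - <<'E'
from h import *
from rig import *
print(tipnow());print(ft(3))
d=get_image("wrist");np.savez("pics/w6.npz",**d);cv2.imwrite("pics/w6.png",d["frame"][:,:,::-1])
E
```

```text
position: [0.5957, -0.1426, 0.0758]
ft_force: [0.6, -4.5, 5.4]
(array([-0.09307924, -0.00771105,  0.008482  ]), np.float64(8.088516426928832), np.float64(-0.007233099696502681))
(array([ 0.18, -3.81,  5.28]), array([0.35, 0.5 , 0.21]), array([ 0.028, -0.082, -0.048]))
```

View pics/w6.png

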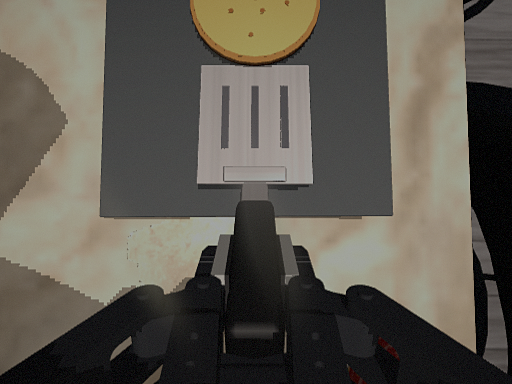

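```bash
python3 -m pendant '[15,0.039,0,0.012,0,0,0, 15,0.037,0,0.015,0,0,0, 15,0.037,0,0.015,0,0,0, 15,0.037,0,0.015,0,0,0]'| grep -E "ft|pos"
python3 - <<'E'
from h import *
from rig import *
print(tipnow());print(ft(3))
d=get_image("wrist");np.savez("pics/w7.npz",**d);crop(d,100,0,420,200,2.5,"pics/w7.png")
E
```

```text
position: [0.5956, -0.1345, 0.0759]
ft_force: [-0.1, -3.8, 4.3]
(array([-0.08491366, -0.00767465,  0.00859097]), np.float64(8.08385585911102), np.float64(0.002399082544295895))
(array([ 0.58, -3.35,  3.77]), array([0.52, 0.38, 0.36]), array([-0.159, -0.077, -0.072]))
```

View pics/w7.png

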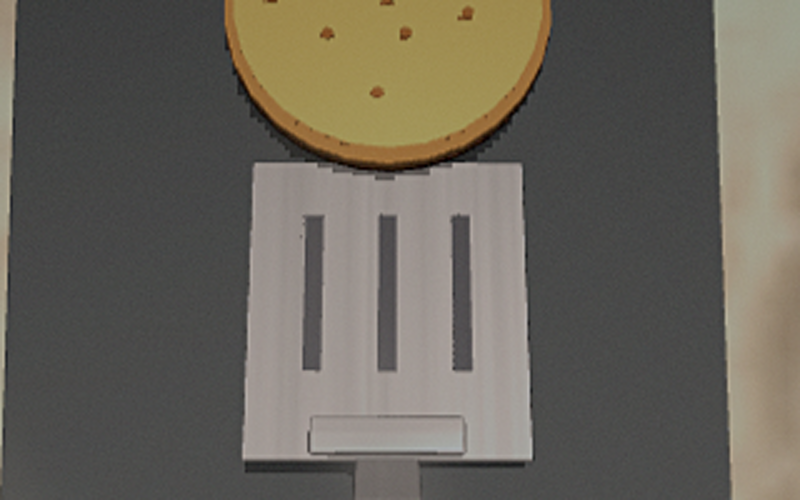

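```bash
python3 -m pendant '[15,0.037,0,0.015,0,0,0, 15,0.037,0,0.015,0,0,0, 15,0.037,0,0.015,0,0,0, 15,0.037,0,0.015,0,0,0, 15,0.037,0,0.015,0,0,0, 15,0.037,0,0.015,0,0,0]'| grep -E "ft|pos"
python3 - <<'E'
from h import *
from rig import *
print(tipnow());print(ft(3))
d=get_image("wrist");np.savez("pics/w8.npz",**d);crop(d,100,0,420,200,2.5,"pics/w8.png")
d=get_image("side");np.savez("pics/s8.npz",**d);crop(d,180,140,330,250,5,"pics/s8.png")
E
```

```text
position: [0.5953, -0.1219, 0.0758]
ft_force: [-0.9, -4.8, 5.1]
(array([-0.07230939, -0.0075533 ,  0.00860657]), np.float64(8.031554366583585), np.float64(0.02141557568760281))
(array([-0.13, -3.14,  3.92]), array([0.93, 1.2 , 1.22]), array([-0.055, -0.063, -0.057]))
```

View pics/w8.png

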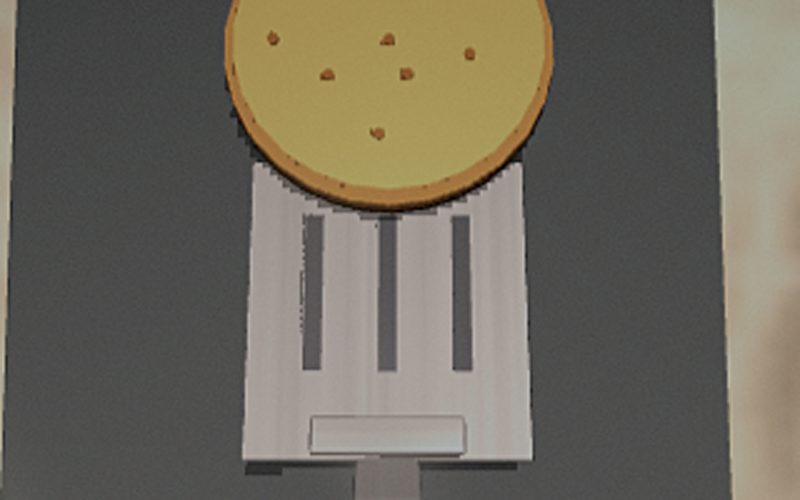

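View pics/s8.png

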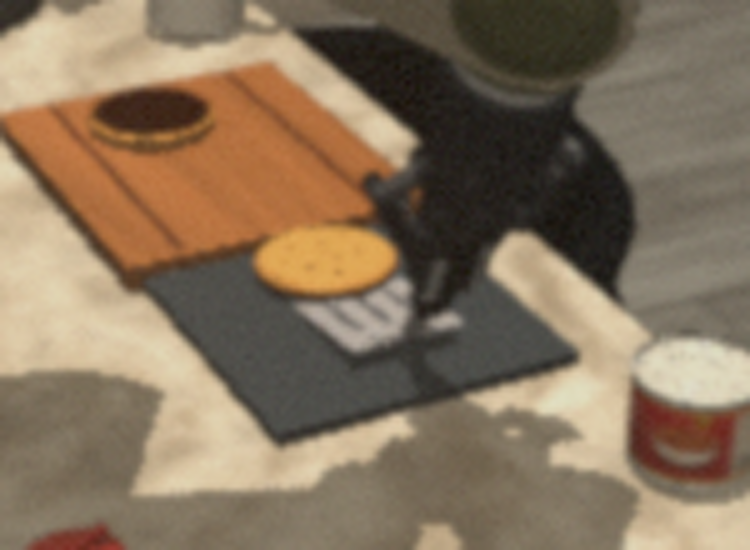

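```bash
python3 -m pendant '[15,0.037,0,0.015,0,0,0, 15,0.037,0,0.015,0,0,0, 15,0.037,0,0.015,0,0,0, 15,0.037,0,0.015,0,0,0, 15,0.037,0,0.015,0,0,0, 15,0.037,0,0.015,0,0,0, 15,0.037,0,0.015,0,0,0, 15,0.037,0,0.015,0,0,0]'| grep -E "ft|pos"
python3 - <<'E'
from h import *
from rig import *
print(tipnow());print(ft(3))
E
```

```text
position: [0.5952, -0.106, 0.0758]
ft_force: [-0.5, -3.5, 4.3]
(array([-0.05635685, -0.00758484,  0.00859274]), np.float64(8.029562474612483), np.float64(0.014820422425386963))
(array([ 0.15, -2.83,  3.69]), array([0.5 , 0.49, 0.65]), array([ 0.001, -0.047, -0.051]))
```

```bash
python3 -m pendant '[15,0.037,0,0.015,0,0,0, 15,0.037,0,0.015,0,0,0, 15,0.037,0,0.015,0,0,0, 15,0.037,0,0.015,0,0,0, 15,0.037,0,0.015,0,0,0, 15,0.037,0,0.015,0,0,0, 15,0.037,0,0.015,0,0,0, 15,0.037,0,0.015,0,0,0, 15,0.037,0,0.015,0,0,0, 15,0.037,0,0.015,0,0,0]'| grep -E "ft|pos"
python3 - <<'E'
from h import *
from rig import *
print(tipnow());print(ft(3))
d=get_image("wrist");np.savez("pics/w9.npz",**d);crop(d,100,0,420,200,2.5,"pics/w9.png")
d=get_image("side");np.savez("pics/s9.npz",**d);crop(d,180,140,330,250,5,"pics/s9.png")
E
```

```text
position: [0.5949, -0.0861, 0.0758]
ft_force: [-0.2, -4.3, 4.9]
(array([-0.03644849, -0.00757088,  0.00855077]), np.float64(8.03256402422922), np.float64(0.01290527637571654))
(array([-0.09, -3.31,  4.05]), array([0.2 , 0.77, 0.71]), array([-0.063, -0.059, -0.07 ]))
```

View pics/w9.png

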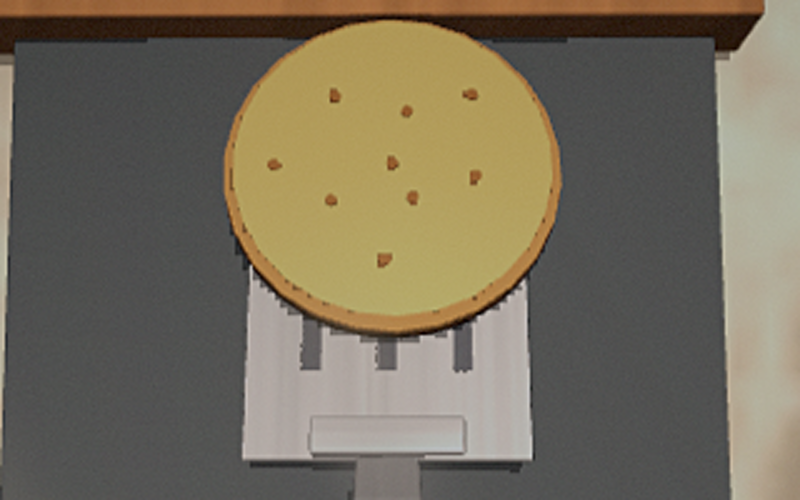

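View pics/s9.png

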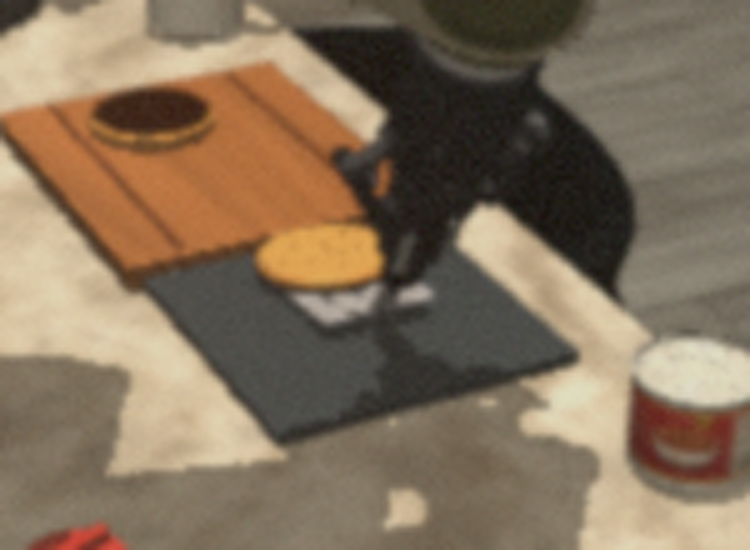

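```bash
python3 -m pendant '[15,0.037,0,0.015,0,0,0, 15,0.037,0,0.015,0,0,0, 15,0.037,0,0.015,0,0,0, 15,0.037,0,0.015,0,0,0, 15,0.037,0,0.015,0,0,0, 15,0.037,0,0.015,0,0,0]'| grep -E "ft|pos"
python3 - <<'E'
from h import *
from rig import *
print(tipnow());print(ft(3))
d=ld("w9")
for u,v in [(110,15),(380,15)]:
    p=ray(d,u,v,.009);print("step base",(p-O)@XB)
for u,v in [(102,6.5),(400,6)]:
    p=ray(d,u,v,.019);print("step top",(p-O)@XB)
p=ray(d,260,132,.02);print("near rim",(p-O)@XB);p=ray(d,257,8,.021);print("far top rim",(p-O)@XB)
p=ray(d,202,66,.0095);print("tip",(p-O)@XB)
d=get_image("wrist");np.savez("pics/w10.npz",**d);crop(d,100,0,420,200,2.5,"pics/w10.png")
E
```

```text
position: [0.5948, -0.0741, 0.0758]
ft_force: [-0.6, -3.7, 3.9]
(array([-0.02446825, -0.00758751,  0.00856051]), np.float64(8.034922591663712), np.float64(0.014523629147529252))
(array([ 0.31, -3.47,  4.02]), array([0.61, 0.37, 0.1 ]), array([-0.033, -0.074, -0.048]))
step base 0.0020784549767148453
step base 0.0024022382793799633
step top 0.0019391726277586069
step top 0.002644946276987642
near rim -0.08530975377511528
far top rim -0.0002417337323196724
tip -0.035601084461720126
```

View pics/w10.png

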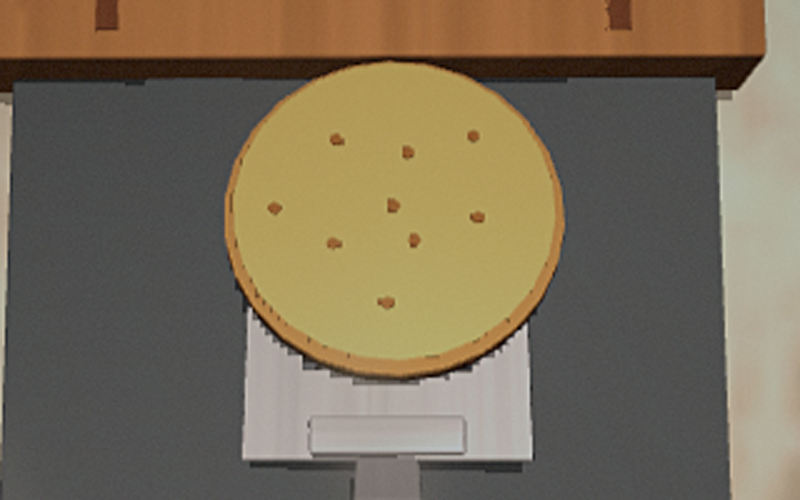

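```bash
cat > flip.py <<'E'
from h import *
from scipy.spatial.transform import Rotation as Ro
XS=.0022;ZS=.0088;H=.0102;RT_=.016
C=np.array([[.042,0],[.045,.003],[.045,.008],[.042,.011],[-.042,0],[-.045,.003]])
def f(t):return np.array([np.cos(t),-np.sin(t)])
def n(t):return np.array([np.sin(t),np.cos(t)])
def tip(th,bx=-.0015,bz=.0005,rt=RT_):
    t=np.radians(min(th,90))
    P=np.array([r*f(t)+k*n(t) for r,k in C])
    B=np.array([-P[:,0].max(),-P[:,1].min()])
    q=B+rt*f(t)-.002*n(t)
    if th>90:
        a=np.radians(th-90);e=np.array([0,H]);d=q-e
        q=e+np.array([d[0]*np.cos(a)+d[1]*np.sin(a),-d[0]*np.sin(a)+d[1]*np.cos(a)])
    return q+[XS+bx,ZS+bz]
def rows(poses):
    for (p,R),(p2,R2) in zip(poses[:-1],poses[1:]):
        d=R.T@(p2-p)/.05; w=np.degrees(Ro.from_matrix(R.T@R2).as_rotvec())/8
        print("15,%.3f,%.3f,%.3f,%.2f,%.2f,%.2f,"%(*d,*w))
E
python3 - <<'E'
from flip import *
for th in(8,20,40,60,80,90,100,110): print(th,tip(th).round(4))
from rig import observe;print(observe()["time_s"])
T,th,_=tipnow();print(T,th)
p0=toolpose(T[0],T[2],th,lat=T[1])
ths=list(range(12,73,5))
ps=[p0]+[toolpose(*tip(a),a,lat=T[1]) for a in ths]
print(ths);rows(ps)
E
```

```text
8 [-0.0294  0.0109]
20 [-0.03    0.0163]
40 [-0.0279  0.0245]
60 [-0.0236  0.0319]
80 [-0.0166  0.037 ]
90 [-0.0123  0.0383]
100 [-0.0088  0.0403]
110 [-0.0051  0.0416]
19.5
[-0.02419835 -0.00750887  0.00851796] 7.9961467685752226
[12, 17, 22, 27, 32, 37, 42, 47, 52, 57, 62, 67, 72]
15,0.083,0.000,-0.236,0.00,-0.50,0.00,
15,0.204,-0.000,-0.187,-0.00,-0.63,-0.00,
15,0.204,0.000,-0.186,-0.00,-0.62,0.00,
15,0.205,-0.000,-0.185,0.00,-0.62,0.00,
15,0.206,-0.000,-0.184,-0.00,-0.63,-0.00,
15,0.207,0.000,-0.183,-0.00,-0.62,-0.00,
15,0.208,-0.000,-0.182,0.00,-0.63,-0.00,
15,0.206,0.000,-0.184,-0.00,-0.62,0.00,
15,0.201,-0.000,-0.187,0.00,-0.63,0.00,
15,0.202,0.000,-0.186,-0.00,-0.62,-0.00,
15,0.204,-0.000,-0.185,0.00,-0.62,-0.00,
15,0.205,0.000,-0.185,-0.00,-0.63,-0.00,
15,0.206,-0.000,-0.185,0.00,-0.62,0.00,
```

Run:
```python
from flip import *
T,th,_=tipnow()
p0=toolpose(T[0],T[2],8,lat=T[1])
ths=[10,12.5,15,17.5,20,22.5,25,27.5,30,32.5,35,37.5]
ps=[p0]+[toolpose(*(tip(a) if i else (np.array(T[[0,2]])+tip(12.5))/2),a,lat=T[1]) for i,a in enumerate(ths)]
rows(ps)
```

```text
15,0.041,0.000,-0.122,-0.00,-0.25,-0.00,
15,0.058,0.000,-0.135,0.00,-0.31,0.00,
15,0.100,0.000,-0.096,-0.00,-0.31,-0.00,
15,0.100,-0.000,-0.096,-0.00,-0.31,0.00,
15,0.100,0.000,-0.095,-0.00,-0.31,-0.00,
15,0.100,0.000,-0.095,0.00,-0.31,0.00,
15,0.100,-0.000,-0.095,0.00,-0.31,0.00,
15,0.101,-0.000,-0.094,-0.00,-0.31,-0.00,
15,0.101,0.000,-0.094,0.00,-0.31,-0.00,
15,0.101,0.000,-0.094,0.00,-0.31,0.00,
15,0.101,-0.000,-0.094,-0.00,-0.31,0.00,
15,0.102,-0.000,-0.094,0.00,-0.31,-0.00,
```

```bash
python3 -m pendant '[15,0.041,0,-0.122,0,-0.25,0, 15,0.058,0,-0.135,0,-0.31,0, 15,0.1,0,-0.096,0,-0.31,0, 15,0.1,0,-0.096,0,-0.31,0, 15,0.1,0,-0.095,0,-0.31,0, 15,0.1,0,-0.095,0,-0.31,0, 15,0.1,0,-0.095,0,-0.31,0]'| grep -E "ft|pos"
python3 - <<'E'
from h import *
from rig import *
print(tipnow());print(ft(2))
d=get_image("wrist");np.savez("pics/w11.npz",**d);crop(d,100,0,420,200,2.5,"pics/w11.png")
d=get_image("side");np.savez("pics/s11.npz",**d);crop(d,180,140,330,250,5,"pics/s11.png")
E
```

```text
position: [0.594, -0.0545, 0.1182]
ft_force: [-0.6, -0.8, -2.2]
(array([-0.02995334, -0.00689127,  0.0185002 ]), np.float64(25.10924697258761), np.float64(0.07898360913158668))
(array([ 0.02,  0.86, -1.16]), array([0.59, 1.62, 1.03]), array([-0.174, -0.006, -0.014]))
```

View pics/w11.png

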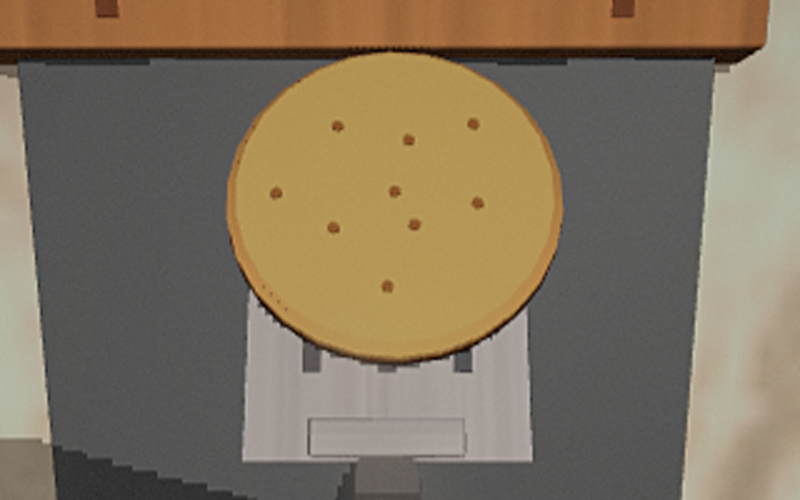

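View pics/s11.png

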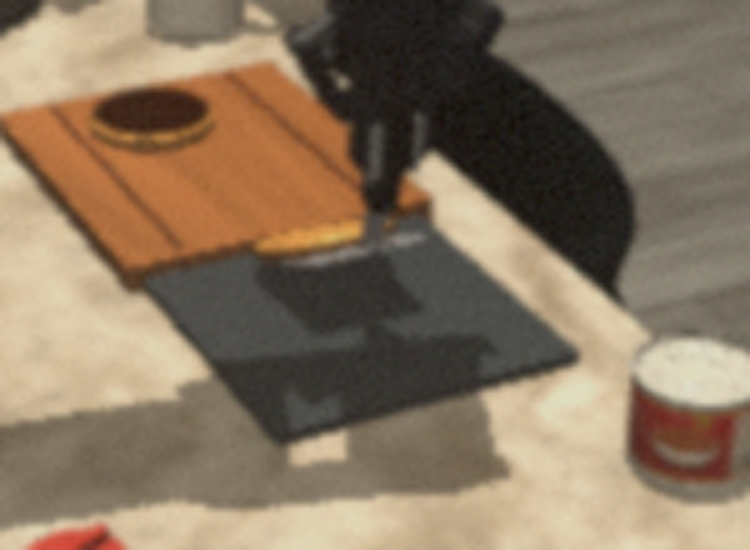

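Run:
```python
from flip import *
ps=[toolpose(*tip(a),a,lat=-.0072) for a in np.arange(25,112.6,2.5)]
rows(ps)
```

```text
15,0.101,-0.000,-0.094,-0.00,-0.31,-0.00,
15,0.101,0.000,-0.094,0.00,-0.31,-0.00,
15,0.101,0.000,-0.094,0.00,-0.31,0.00,
15,0.101,-0.000,-0.094,-0.00,-0.31,0.00,
15,0.102,-0.000,-0.094,0.00,-0.31,-0.00,
15,0.102,0.000,-0.093,0.00,-0.31,-0.00,
15,0.102,0.000,-0.093,-0.00,-0.31,0.00,
15,0.103,-0.000,-0.093,-0.00,-0.31,-0.00,
15,0.098,0.000,-0.096,-0.00,-0.31,0.00,
15,0.099,-0.000,-0.096,0.00,-0.31,-0.00,
15,0.099,0.000,-0.095,0.00,-0.31,0.00,
15,0.099,-0.000,-0.095,0.00,-0.31,-0.00,
15,0.099,0.000,-0.095,-0.00,-0.31,0.00,
15,0.100,-0.000,-0.095,-0.00,-0.31,0.00,
15,0.100,-0.000,-0.095,0.00,-0.31,0.00,
15,0.100,0.000,-0.095,-0.00,-0.31,-0.00,
15,0.101,-0.000,-0.095,-0.00,-0.31,0.00,
15,0.101,0.000,-0.095,-0.00,-0.31,-0.00,
15,0.101,-0.000,-0.095,-0.00,-0.31,-0.00,
15,0.102,-0.000,-0.095,0.00,-0.31,0.00,
15,0.102,0.000,-0.095,-0.00,-0.31,0.00,
15,0.102,-0.000,-0.095,0.00,-0.31,-0.00,
15,0.103,-0.000,-0.095,0.00,-0.31,0.00,
15,0.103,0.000,-0.095,-0.00,-0.31,0.00,
15,0.103,-0.000,-0.095,0.00,-0.31,0.00,
15,0.103,0.000,-0.095,-0.00,-0.31,-0.00,
15,0.094,-0.000,-0.094,-0.00,-0.31,-0.00,
15,0.094,-0.000,-0.094,-0.00,-0.31,0.00,
15,0.094,0.000,-0.094,0.00,-0.31,-0.00,
15,0.094,-0.000,-0.094,-0.00,-0.31,0.00,
15,0.094,0.000,-0.094,-0.00,-0.31,-0.00,
15,0.094,0.000,-0.094,0.00,-0.31,0.00,
15,0.094,-0.000,-0.094,0.00,-0.31,-0.00,
15,0.094,-0.000,-0.094,-0.00,-0.31,0.00,
15,0.094,0.000,-0.094,0.00,-0.31,-0.00,
```

```bash
python3 -m pendant '[15,0.101,0,-0.094,0,-0.31,0, 15,0.101,0,-0.094,0,-0.31,0, 15,0.101,0,-0.094,0,-0.31,0, 15,0.101,0,-0.094,0,-0.31,0, 15,0.102,0,-0.094,0,-0.31,0, 15,0.102,0,-0.093,0,-0.31,0, 15,0.102,0,-0.093,0,-0.31,0, 15,0.103,0,-0.093,0,-0.31,0, 15,0.098,0,-0.096,0,-0.31,0, 15,0.099,0,-0.096,0,-0.31,0, 15,0.099,0,-0.095,0,-0.31,0, 15,0.099,0,-0.095,0,-0.31,0]'| grep -E "ft|pos"
python3 - <<'E'
from flip import *
from rig import *
print(tipnow(),tip(55));print(ft(2))
d=get_image("side");np.savez("pics/s12.npz",**d);crop(d,180,120,330,250,5,"pics/s12.png")
E
```

```text
position: [0.5934, 0.0121, 0.1641]
ft_force: [0.2, -0.8, -2.5]
(array([-0.02515888, -0.00717092,  0.03013293]), np.float64(54.738448710741636), np.float64(0.04454300480479332)) [-0.02486196  0.03018753]
(array([-0.02,  0.17, -2.52]), array([0.25, 0.98, 0.  ]), array([0.297, 0.027, 0.005]))
```

View pics/s12.png

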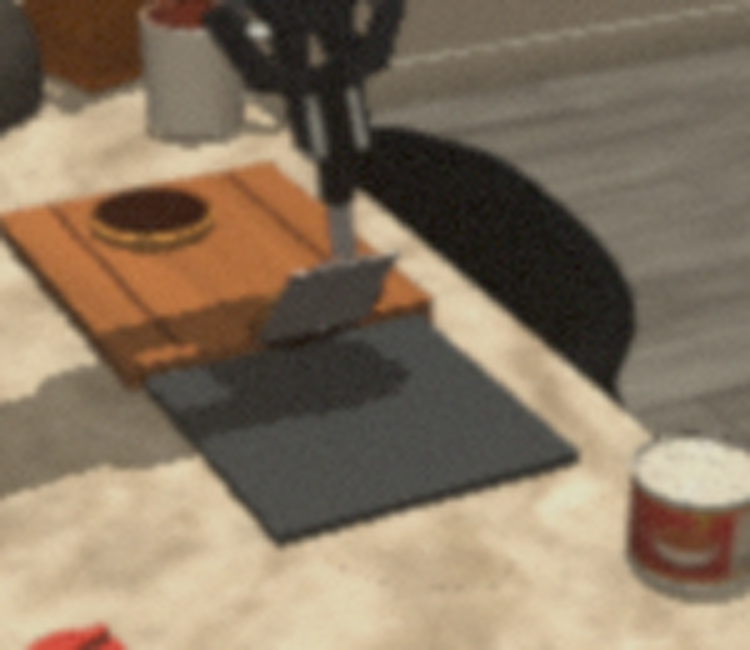

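```bash
python3 -m pendant '[15,0.099,0,-0.095,0,-0.31,0, 15,0.1,0,-0.095,0,-0.31,0, 15,0.1,0,-0.095,0,-0.31,0, 15,0.1,0,-0.095,0,-0.31,0, 15,0.101,0,-0.095,0,-0.31,0, 15,0.101,0,-0.095,0,-0.31,0, 15,0.101,0,-0.095,0,-0.31,0, 15,0.102,0,-0.095,0,-0.31,0]'| grep -E "ft|pos"
python3 - <<'E'
from flip import *
from rig import *
print(tipnow(),tip(75));print(ft(2))
d=get_image("side");np.savez("pics/s13.npz",**d);crop(d,180,120,330,250,5,"pics/s13.png")
d=get_image("wrist");cv2.imwrite("pics/w13.png",d["frame"][:,:,::-1])
E
```

```text
position: [0.593, 0.0659, 0.1738]
ft_force: [-0.6, 0.3, -1.8]
(array([-0.0187057 , -0.00739047,  0.03629367]), np.float64(74.51329238348356), np.float64(0.07155752662444048)) [-0.01858633  0.03601775]
(array([-0.92,  0.71, -2.26]), array([0.36, 0.46, 0.44]), array([ 0.577,  0.017, -0.018]))
```

View pics/s13.png

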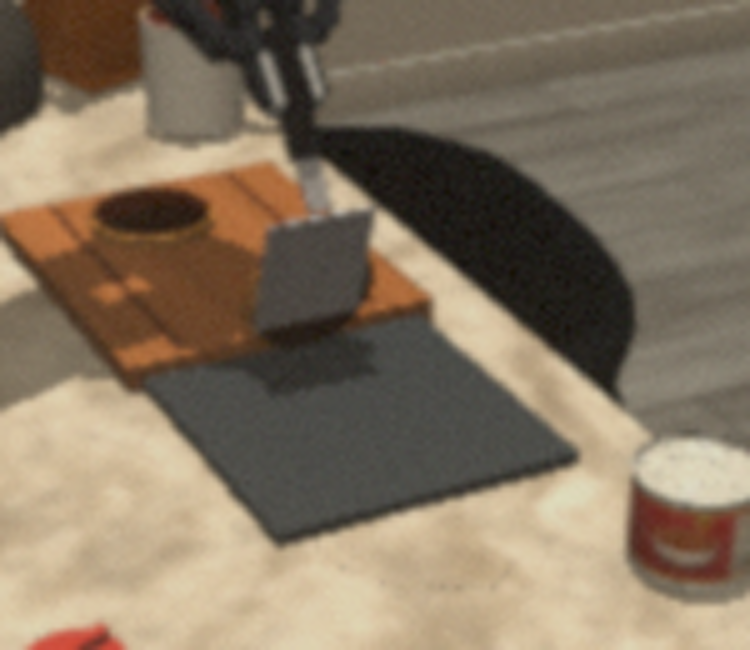

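View pics/w13.png

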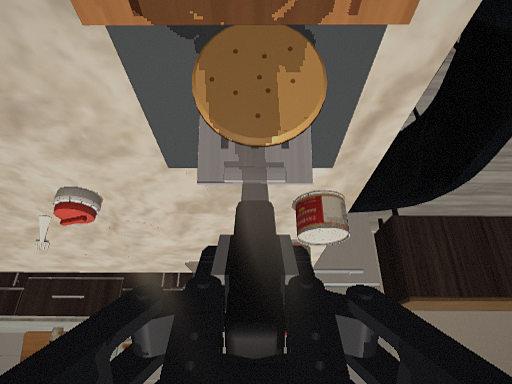

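```bash
python3 -m pendant '[15,0.102,0,-0.095,0,-0.31,0, 15,0.102,0,-0.095,0,-0.31,0, 15,0.103,0,-0.095,0,-0.31,0, 15,0.103,0,-0.095,0,-0.31,0, 15,0.103,0,-0.095,0,-0.31,0, 15,0.103,0,-0.095,0,-0.31,0, 15,0.094,0,-0.094,0,-0.31,0]'| grep -E "ft|pos"
python3 - <<'E'
from flip import *
from rig import *
print(tipnow(),tip(92.5));print(ft(2))
d=get_image("wrist");cv2.imwrite("pics/w14.png",d["frame"][:,:,::-1])
E
```

```text
position: [0.5926, 0.1137, 0.1669]
ft_force: [-0.4, 0.1, -1.8]
(array([-0.01128017, -0.00770154,  0.03963639]), np.float64(91.85183358266546), np.float64(-179.36719354857226)) [-0.01146758  0.03884916]
(array([-1.3 ,  0.52, -2.3 ]), array([0.93, 0.43, 0.54]), array([ 0.767,  0.037, -0.027]))
```

View pics/w14.png

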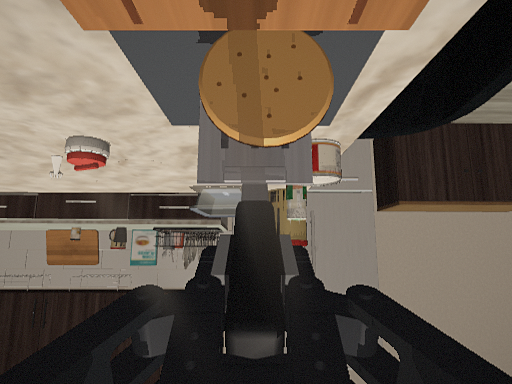

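```bash
python3 -m pendant '[15,0.094,0,-0.094,0,-0.31,0, 15,0.094,0,-0.094,0,-0.31,0, 15,0.094,0,-0.094,0,-0.31,0, 15,0.094,0,-0.094,0,-0.31,0, 15,0.094,0,-0.094,0,-0.31,0]'| grep -E "ft|pos"
python3 - <<'E'
from flip import *
from rig import *
print(tipnow(),tip(105));print(ft(2))
d=get_image("wrist");cv2.imwrite("pics/w15.png",d["frame"][:,:,::-1])
d=get_image("side");np.savez("pics/s15.npz",**d);crop(d,180,120,330,250,5,"pics/s15.png")
E
```

```text
position: [0.5921, 0.1453, 0.1545]
ft_force: [-1.2, -0.1, -2.2]
(array([-0.00598005, -0.00765493,  0.04191567]), np.float64(104.40053671372002), np.float64(-179.8590206622796)) [-0.00699124  0.04102405]
(array([-1.68,  0.15, -2.77]), array([0.47, 0.23, 0.52]), array([ 0.861,  0.053, -0.079]))
```

View pics/w15.png

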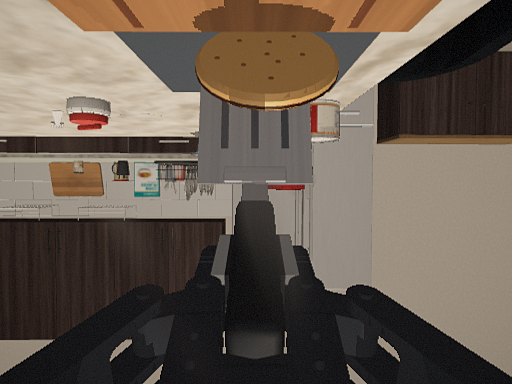

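View pics/s15.png

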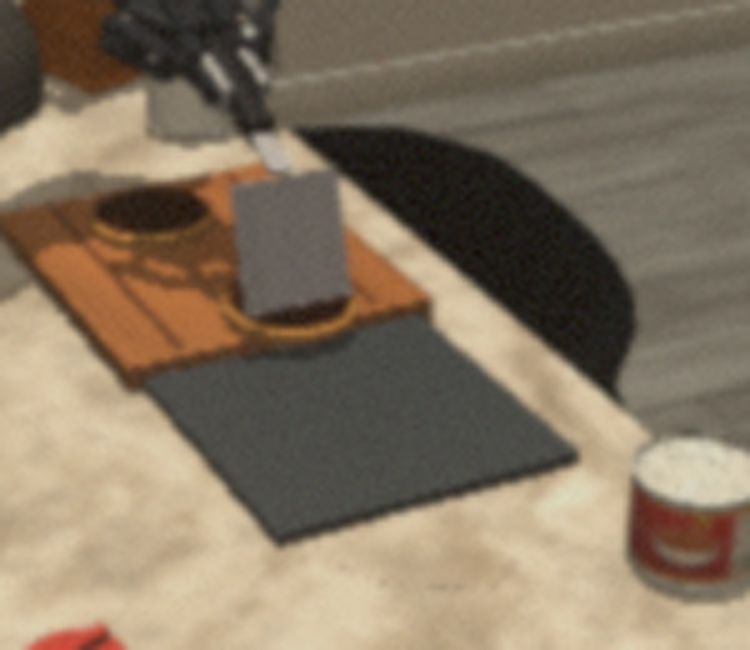

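Run:
```python
from flip import *
from rig import *
print(observe()["time_s"],ft(2))
d=get_image("wrist");cv2.imwrite("pics/w16.png",d["frame"][:,:,::-1])
d=get_image("side");np.savez("pics/s16.npz",**d);crop(d,180,120,330,250,5,"pics/s16.png")
```

```text
24.3 (array([-0.87, -0.09, -1.04]), array([0.41, 0.45, 0.75]), array([ 0.785, -0.007,  0.002]))
```

View pics/w16.png

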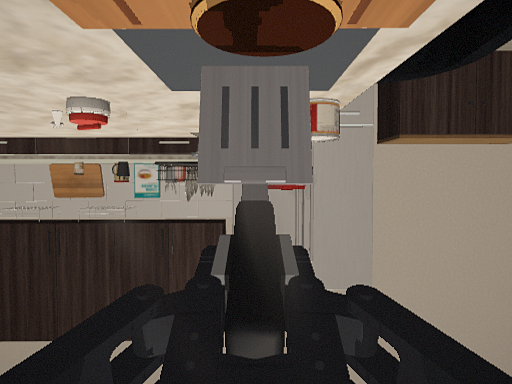

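View pics/s16.png

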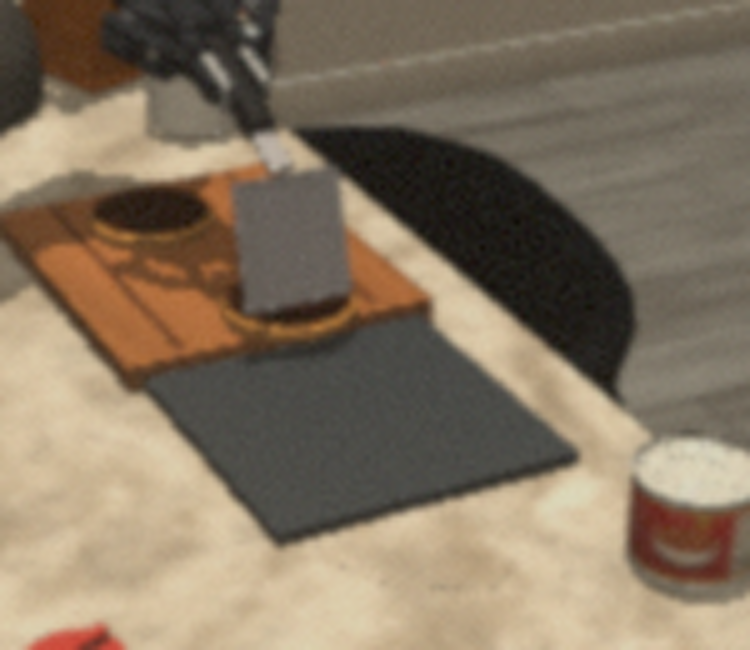

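```bash
python3 -m pendant '[15,-0.2,0,-0.055,0,0,0, 15,-0.5,0,-0.14,0,0,0, 15,-0.6,0,-0.17,0,0,0, 15,-0.6,0,-0.17,0,0,0, 15,-0.2,0,0.7,0,0,0, 15,-0.2,0,0.7,0,0,0, 15,-0.2,0,0.7,0,0,0, 15,-0.2,0,0.7,0,0,0, 15,-0.2,0,0.7,0,0,0]'
python3 - <<'E'
from flip import *
from rig import *
print(tipnow())
for n in("top","side"):
    d=get_image(n);np.savez(f"pics/{n}17.npz",**d)
crop(ld("side17"),180,120,330,250,5,"pics/s17.png");crop(ld("top17"),140,140,300,240,5,"pics/t17.png")
E
```

```text
time_s: 25.4
position: [0.5939, -0.0383, 0.2551]
tool_rot: [[-0.002, 1.0, 0.012], [0.271, 0.012, -0.962], [-0.963, 0.002, -0.271]]
ft_force: [0.1, -1.1, -2.0]
grip_width: 0.0185
(array([-0.18932142, -0.00738246,  0.14237327]), np.float64(104.2673220112569), np.float64(-179.59943895745673))
```

View pics/s17.png

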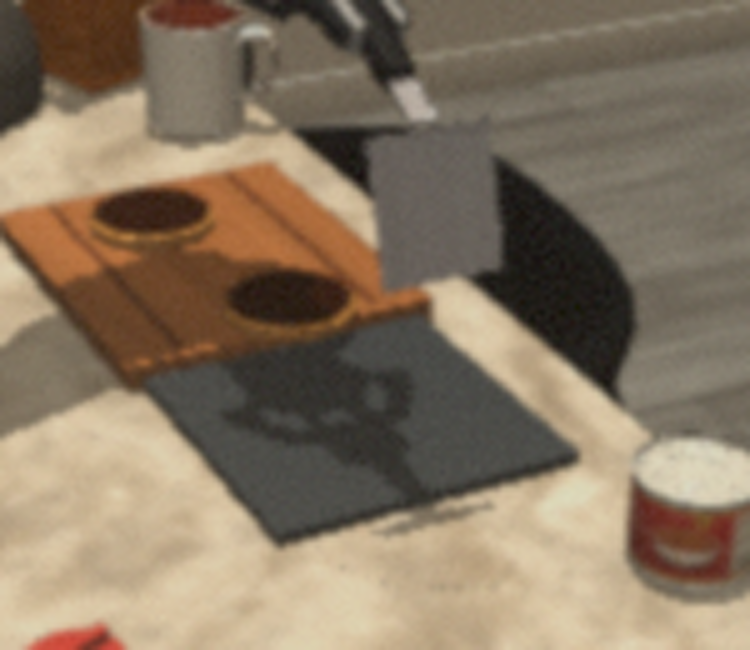

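View pics/t17.png

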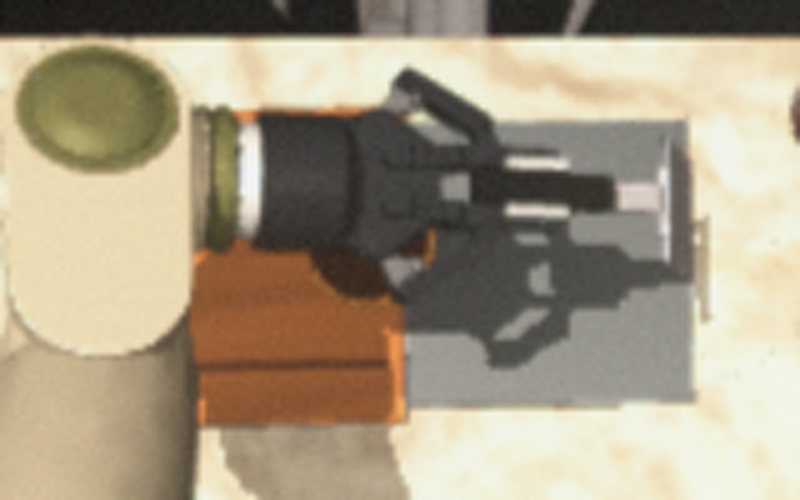

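```bash
python3 -m pendant '[15,0,0,0.3,0,0.5,0, 15,0,0,0.4,0,0.9,0, 15,0,0,0.3,0,0.95,0, 15,-0.2,0,0.3,0,0.95,0, 15,-0.2,0,0.2,0,0.95,0, 15,-0.2,0,0.1,0,0.95,0, 15,-0.3,0,0,0,0.95,0, 15,-0.3,0,0,0,0.95,0, 15,-0.3,0,0,0,0.95,0, 15,-0.3,0,0,0,0.95,0, 15,-0.3,0,0,0,0.95,0, 15,-0.3,0,0,0,0.95,0]'
python3 - <<'E'
from flip import *
from rig import *
print(tipnow());log()
p,R=toolpose(-.255,.05,0,lat=.0854);print(p);to(p,R)
d=ld("side17")
for a,b in [(293,298),(228,298),(358,298)]:
    q=ray(d,(a+.5)/5-.5+180,(b+.5)/5-.5+120,.029);print(q,(q-O)@XB,(q-O)@YB)
E
```

```text
time_s: 26.7
position: [0.5962, -0.2121, 0.2623]
tool_rot: [[-0.015, 1.0, -0.0], [0.974, 0.014, 0.226], [0.226, 0.003, -0.974]]
ft_force: [0.1, 0.8, -1.9]
grip_width: 0.0184
(array([-0.17433053, -0.00740159,  0.17719266]), np.float64(16.917259230360855), np.float64(0.06694984116389471))
[ 0.50469709 -0.31396468  0.09970532]
shift units [-2.693 -1.87   2.706] turn units [0.016 2.115 0.023]
[0.60236822 0.09935881 0.029     ] 0.02814938872692366 -0.017313416728814802
[0.56367619 0.11781629 0.029     ] 0.047078192111105706 0.021150236797191805
[0.64110387 0.08088052 0.029     ] 0.009199251825741904 -0.05582042032770887
```

```bash
python3 -m pendant '[15,0,0,0,0,0.7,0, 15,0,0,0,0,0.7,0, 15,0,0,0,0,0.71,0.02, 15,0,0,0,0,0,0]' >/dev/null
python3 - <<'E'
from flip import *
print(tipnow())
p,R=toolpose(-.255,.05,0,lat=.0854);to(p,R)
E
```

```text
(array([-0.15548561, -0.00728913,  0.20896328]), np.float64(0.12485589044844014), np.float64(-0.2140810811470353))
shift units [-3.323 -1.83   1.771] turn units [-0.006  0.016 -0.034]
```

```bash
python3 -m pendant '[15,-0.55,-0.305,0.29,0,0,0, 15,-0.55,-0.305,0.29,0,0,0, 15,-0.55,-0.305,0.29,0,0,0, 15,-0.55,-0.305,0.3,0,0,0, 15,-0.55,-0.305,0.3,0,0,0, 15,-0.57,-0.305,0.3,0,0.01,0, 15,0,0,0,0,0,0]'
python3 - <<'E'
from flip import *
print(tipnow());print(ft(4))
p,R=toolpose(-.255,.004,0,lat=.0854);to(p,R)
E
```

```text
time_s: 27.8
position: [0.5037, -0.3134, 0.0984]
tool_rot: [[-0.006, 1.0, -0.009], [0.867, 0.01, 0.498], [0.498, -0.005, -0.867]]
ft_force: [0.5, 0.8, -1.0]
grip_width: 0.0186
(array([-0.25448057,  0.08637969,  0.0484098 ]), np.float64(0.1154038882134929), np.float64(-0.13730072667685064))
(array([ 0.5 ,  0.13, -1.33]), array([0.66, 0.41, 0.7 ]), array([-0.483,  0.002,  0.012]))
shift units [-0.514 -0.042  0.827] turn units [0.005 0.037 0.002]
```

```bash
python3 -m pendant '[15,-0.14,0,0.24,0,0,0, 15,-0.14,0,0.24,0,0,0, 15,-0.12,0,0.2,0,0,0, 15,-0.05,0,0.09,0,0,0, 15,-0.02,0,0.035,0,0,0, 15,0,0,0,0,0,0]' | grep -E "ft|pos"
python3 - <<'E'
from flip import *
print(tipnow());print(ft(3))
E
```

```text
position: [0.5057, -0.3129, 0.054]
ft_force: [-0.2, -0.6, -1.4]
(array([-0.25404437,  0.08410814,  0.00408965]), np.float64(0.10131170374994258), np.float64(-0.12705468924903424))
(array([-0.18, -0.11, -1.33]), array([0.58, 0.4 , 0.75]), array([-0.507, -0.001, -0.004]))
```

```bash
python3 -m pendant '[15,-0.015,0,0.026,0,0,0, 15,-0.015,0,0.026,0,0,0, 15,0,0,0,0,0,0]' | grep -E "ft|pos"
python3 - <<'E'
from flip import *
print(tipnow());print(ft(3))
E
python3 -m pendant '[15,-0.005,0,0.009,0,0,0, 15,0,0,0,0,0,0]' | grep -E "ft|pos"
python3 - <<'E'
from flip import *
print(tipnow());print(ft(3))
E
```

```text
position: [0.5057, -0.3128, 0.0511]
ft_force: [0.1, 0.1, -1.8]
(array([-0.25393881,  0.0841774 ,  0.00113777]), np.float64(0.0987224246710204), np.float64(-0.12535308459814107))
(array([ 0.2, -0.1, -2.2]), array([0.1 , 0.48, 0.3 ]), array([-0.468, -0.002, -0.031]))
position: [0.5057, -0.3128, 0.0506]
ft_force: [-0.2, -0.4, -1.6]
(array([-0.25397329,  0.0841103 ,  0.00069931]), np.float64(0.1086525197339766), np.float64(-0.11996586664628991))
(array([-0.19, -0.53, -1.66]), array([0.32, 0.12, 0.21]), array([-0.453, -0.02 ,  0.025]))
```

```bash
for i in 1 2; do python3 -m pendant '[15,-0.005,0,0.009,0,0,0, 15,0,0,0,0,0,0]' | grep -E "ft|pos"
python3 - <<'E'
from flip import *
print(tipnow()[0]);print(ft(3))
E
done
```

```text
position: [0.5057, -0.3129, 0.0502]
ft_force: [-0.3, 0.9, -0.8]
[-2.53995581e-01  8.40868481e-02  2.20298992e-04]
(array([ 0.28,  0.36, -1.3 ]), array([0.42, 0.51, 0.42]), array([-0.422, -0.042,  0.001]))
position: [0.5058, -0.3129, 0.0499]
ft_force: [-0.8, -1.3, 0.9]
[-2.54096595e-01  8.40705340e-02 -1.10211947e-04]
(array([-0.53, -0.49,  0.66]), array([0.2 , 0.62, 0.15]), array([-0.183, -0.002,  0.039]))
```

```bash
python3 -m pendant '[25,0,0,0,0,0,0, 30,0,0,0,0,0,0, 40,0,0,0,0,0,0, 50,0,0,0,0,0,0, 60,0,0,0,0,0,0, 60,0,0,0,0,0,0, 60,0,0,0,0,0,0]'
python3 - <<'E'
from flip import *
from rig import *
d=get_image("wrist");np.savez("pics/w18.npz",**d);cv2.imwrite("pics/w18.png",d["frame"][:,:,::-1])
E
```

```text
time_s: 30.95
position: [0.5057, -0.3128, 0.0497]
tool_rot: [[-0.008, 1.0, -0.006], [0.867, 0.01, 0.498], [0.498, -0.001, -0.867]]
ft_force: [-0.2, 0.3, -0.2]
grip_width: 0.0598
```

View pics/w18.png

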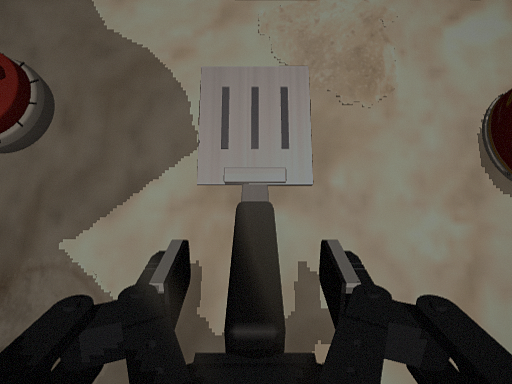

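Released and standing; the handle (cols 228–285) is clear of both pads (inner edges ~185 and ~325). Backing out along the tool axis.

```bash
python3 -m pendant '[60,0,0,-0.3,0,0,0, 60,0,0,-0.7,0,0,0, 60,0,0,-0.8,0,0,0, 60,0,0,-0.8,0,0,0, 60,0,0,-0.8,0,0,0, 60,0,0,-0.8,0,0,0, 60,0,0,0,0,0,0, 60,0,0,0,0,0,0]'
python3 - <<'E'
from flip import *
from rig import *
for n in("top","side","wrist"):
    d=get_image(n);np.savez(f"pics/{n}19.npz",**d)
crop(ld("side19"),170,120,340,280,4,"pics/s19.png");crop(ld("top19"),140,140,400,290,3,"pics/t19.png")
E
```

```text
time_s: 31.8
position: [0.5069, -0.4177, 0.2315]
tool_rot: [[-0.008, 1.0, -0.005], [0.867, 0.01, 0.498], [0.498, -0.001, -0.867]]
ft_force: [0.4, -0.5, -0.9]
grip_width: 0.0601
```

View pics/s19.png

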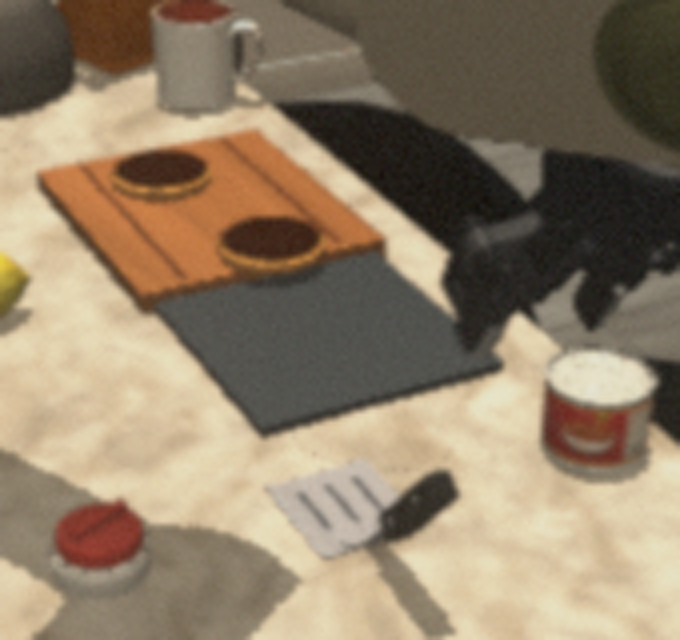

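View pics/t19.png

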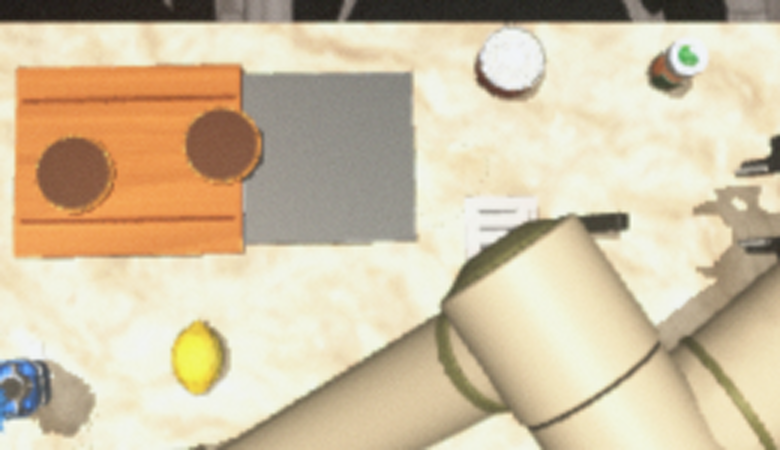

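Run:
```python
from h import *
t=ld("top19");t0=ld("top0")
def P(c,z): return ray(t,(c[0]+.5)/3-.5+140,(c[1]+.5)/3-.5+140,z)
q=P((223,146),.03);print("bis board x",(q-O)@XB-.0022,q); q=P((186,146),.03);print((q-O)@XB-.0022);q=P((261,146),.03);print((q-O)@XB-.0022)
def pl(t,u0,v0,u1,v1):
    A=np.array([ray(t,u,v) for u in range(u0,u1) for v in range(v0,v1)]);c,_,_,_=np.linalg.lstsq(np.c_[A[:,:2]-A[:,:2].mean(0),np.ones(len(A))],A[:,2],rcond=None);return c.round(4)
print("bis plane",pl(t,207,181,222,197),"done",pl(t,157,190,172,206),"oak",pl(t,180,205,215,218))
w=ld("wrist19")
from rig import observe;print(observe()["time_s"],np.abs(observe()["qvel"]).max())
cv2.imwrite("pics/w19.png",w["frame"][:,:,::-1])
```

```text
bis board x 0.019680798666745748 [0.59766095 0.09303223 0.03      ]
0.061762242327492854
-0.02357773631555748
bis plane [-2.018  -1.6098  0.0353] done [-0.9802 -2.3177  0.0354] oak [-0.0064 -0.0029  0.0186]
31.95 0.35018242752239526
```

View pics/w19.png

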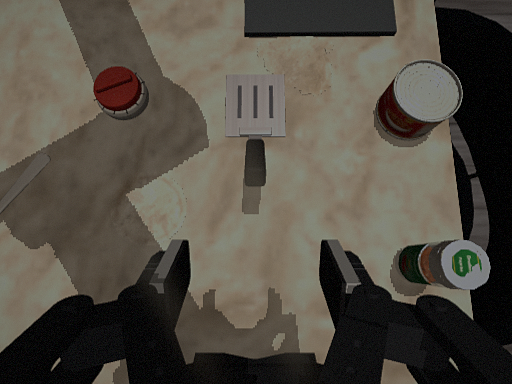

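Run:
```python
from h import *
for nm,(x0,y0,x1,y1),z in [("top19",(195,170,235,210),.03),("side19",(215,165,260,200),.03)]:
    t=ld(nm);f=t["frame"].astype(int)[y0:y1,x0:x1]
    m=(f.sum(2)<230)&(f[:,:,0]>=f[:,:,2]+5) if nm[0]=='t' else (f.sum(2)<170)&(f[:,:,0]>f[:,:,2]+4)
    n,l,st,c=cv2.connectedComponentsWithStats(m.astype(np.uint8))
    k=1+np.argmax(st[1:,4]);u,v=c[k]+[x0,y0];q=ray(t,u,v,z);print(nm,st[k],u,v,q.round(4))
t=ld("top19")["frame"].astype(int)
for v in (165,170,215,220): 
    r=t[v,212:230];print(v,(r[:,0]-r[:,2]).tolist())
# step col per top
for u in (220,220.5,221): print(u,[(ray(ld("top19"),u,v,.019)-0)[1].round(4) for v in(166,220)])
```

```text
Traceback (most recent call last):
ValueError: attempt to get argmax of an empty sequence
```

Run:
```python
from h import *
for nm,(x0,y0,x1,y1),c0,z in [("top19",(190,165,235,215),(214,189),.03),("side19",(215,160,265,200),(238,180),.03)]:
    t=ld(nm);f=t["frame"].astype(int)[y0:y1,x0:x1]
    ref=t["frame"][c0[1]-2:c0[1]+3,c0[0]-2:c0[0]+3].reshape(-1,3).mean(0);print(ref)
    m=np.abs(f-ref).sum(2)<60
    n,l,st,c=cv2.connectedComponentsWithStats(m.astype(np.uint8),connectivity=4)
    k=l[c0[1]-y0,c0[0]-x0];u,v=c[k]+[x0,y0];q=ray(t,u,v,z);print(nm,st[k],u,v,q.round(4))
t=ld("top19")["frame"].astype(int)
for v in (167,172,215,220): 
    r=t[v,214:228];print(v,(r[:,0]-r[:,2]).tolist())
for u in (220,220.5,221): print(u,[(ray(ld("top19"),u,v,.019)-0)[1].round(4) for v in(166,220)])
```

```text
[132.4   88.76  66.4 ]
top19 [ 12  11  26  24 441] 213.8049886621315 187.69387755102042 [0.5999 0.0937 0.03  ]
[64.12 39.4  26.76]
side19 [ 11  15  24  10 184] 237.54347826086956 179.16304347826087 [0.5997 0.0987 0.03  ]
167 [151, 154, 153, 152, 151, 144, 63, 16, 11, 13, 9, 10, 12, 12]
172 [120, 117, 118, 121, 130, 138, 61, 17, 14, 14, 13, 12, 13, 12]
215 [150, 150, 152, 150, 150, 147, 107, 19, 15, 16, 15, 13, 16, 12]
220 [149, 150, 149, 150, 148, 149, 124, 30, 16, 20, 17, 18, 18, 18]
220 [np.float64(0.0742), np.float64(0.0724)]
220.5 [np.float64(0.0725), np.float64(0.0707)]
221 [np.float64(0.0708), np.float64(0.069)]
```

```bash
python3 -c "
from rig import *
print(close_job())"
```

```text
the job is handed in; nothing more can be done
None
```

The biscuit now lies chocolate side up on the oak board, and the turner stands released on its blade on the bare worktop. I handed the job in at about 32 s of the 72 s allowed; it gives no verdict.

**How it went:**
- **Feeling the slate:** I gripped the turner by its handle and felt the slate top at about 9 mm.
- **Sliding under:** I slid the tip along the slate with about 4–7 N of downward force. Counting friction, the total reached about 8 N, under the 12 N limit. The biscuit slid ahead of the blade to the step, and the blade then went about 60 mm under it.
- **Flipping:** I rolled it slowly over the step in the corner. Past upright it tipped over and fell onto the oak by itself.
- **Putting down:** I set the turner on the worktop until I felt light contact, opened the gripper and backed well clear.

**Last checks:**
- **Biscuit position:** Its centre is past the step by about 20–22 mm in the top view and 29–30 mm in the side view. The two cameras disagree, but both clear the 15 mm needed. About 20 mm of its rim overhangs the step.
- **Biscuit level:** It looks flat and at rest in the side and top pictures. My plane fit of its tilt from the depth image was unusable, and came out just as wrong on the finished biscuit. Its mean height matched the finished biscuit's.
- **Turner:** In the wrist view it looks level on the bare worktop, with nothing touching it.
- **Other things:** The finished biscuit, spice jar and tin show no movement in the top view.
- **Not measured:** I could not measure how hard the biscuit landed on the oak when it fell, against the 20 N crush limit.

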